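# Slide a music box base into the gluing jig and clamp it

### The job

Get the black music box base ready for gluing: push it over the shelf into the open end of the jig's track and along it until its foot rests against the end stop, then turn the clamp's crank clockwise until the jaw grips the base snugly, and let go. Stop as soon as you feel the jaw bite so that the plastic is not crushed, keep the base upright, and leave the sleigh, the tree, the globe shell and the picket gate as they are.

Things in the scene. Friction and masses are not known exactly. Their poses are not given: they have to be found in the camera images.
- base: Music box base: black plastic drum, 90 mm in diameter, standing on a round foot 110 mm in diameter and 8 mm thick; 60 mm high over all, about 0.35 kg, loose on the shelf. Too wide to be grasped: it is to be pushed by the drum. Origin: centre of its underside, z up (it is round, so its yaw means nothing).
- jig: Aluminium track fixed on the shelf (the shelf is its floor). Origin: on the shelf, where the centre of the base's underside is when home. x axis: the direction in which the base slides in; y: to the left of it. Side rails from x = -120 to +65 mm, inner faces at y = +57 and -57 mm. The end stop, a cross bar 30 mm high, has its face at x = +55 mm and meets the base's foot.
- track_mouth (a point): Middle of the track's open end, at shelf level, axes as the jig's, 120 mm before its origin. Lips on the rails (11 to 16 mm above the shelf) reach inward to y = +50 and -50 mm over the foot, so it can enter only here. Two guide wings, 16 mm high, flare from the rail ends back to x = -36 mm from here and y = +80 and -80 mm.
- fixed_jaw (a point): Centre of the face of the fixed steel jaw block on the left rail, beside the home place: 40 mm long, 16 to 56 mm above the shelf, face 46 mm left of the track's middle line.
- jaw: Moving clamp jaw on the right (-y) side of the track, opposite the fixed jaw: steel plate with a stiff rubber pad, 52 mm wide, 20 to 52 mm above the shelf. Axes as the jig's; the crank drives it along +y. The pad's face is 57 mm ahead (+y) of this origin, which lies at shelf level, and gives about 1 mm per 20 N. The jaw stands 8 to 36 mm back from the drum's place at the start.
- crank_knob (a point): Centre of the crank's upright round handle knob: 22 mm in diameter, 42 mm tall (its foot 62 mm, its top 104 mm above the shelf), black plastic, on the end of the crank arm. Turning it freely takes about 3 to 4 N; the push rises steeply once the jaw bites: 7 to 10 N at the knob is snug, over about 14 N crushes the base.
- crank_pivot (a point): On the upright axis of the crank, 58 mm above the shelf, over a grey gear housing 78 x 60 x 50 mm high. The knob travels on a horizontal circle of radius 60 mm about it; clockwise from above drives the jaw towards the base. Up to 3 rad of turning may be needed. At the start the knob is on the side of the track's open end. The crank stays where it is left and keeps its grip.
- sleigh: Bystander: crimson tin sleigh, 135 mm long, 56 mm wide, 65 mm high, loose. Origin: centre of its underside.
- tree: Bystander: blue ceramic fir tree, 124 mm high, 80 mm wide, loose. Origin: centre of its underside.
- globe: Bystander: clear acrylic globe shell, 95 mm high, 100 mm wide, standing loose on its neck. Origin: centre of its underside.
- gate_end (a point): Bystander: free end of the small oak picket gate, 45 mm above the shelf; the gate (100 mm wide, 80 mm high) swings on hinges in a short fence fixed to the shelf.
There are look-alikes about, which are no part of the job. Leave any yellow look-alike of the base alone. What is shaped like the part that bears jaw but turquoise is not meant.

How it is judged:
By the outcome, as a careful person would: the job done as asked, in the order asked, and still so for the second after the job is handed in, with the robot touching nothing.
It also fails if it takes over 70 s, if anything falls off the work surface, if the arm or the gripper's body presses on something with over 40 N, if the wrist force passes 120 N, or if a joint passes its speed limit or range.

### The arm

A 6-joint arm with a two-finger parallel gripper is mounted at the origin on the work surface. World frame = base frame: x ahead of the robot, y to its left, z up, the work surface at z = 0. Lengths are in m, angles in rad, forces in N, time in s.
With the tool pointing down it reaches from about 0.35 to 0.725 m from the base axis. Payload 6 kg.
Tool frame: the origin (TCP) lies at the very end of the fingers, on their centre line; the grasp point (between the pads) lies 19 mm behind it; y points along the fingers, x is the direction in which the jaws open and shut, and the axes are right-handed (so a half turn about y gives the same grasp; the last joint's range is limited). The gripper opens to 85 mm and grips with 20 to 120 N. Pads are 22 mm wide; open, the fingers measure 114 mm over their backs; the gripper's body (76 mm by 85 mm) begins 54 mm behind the grasp point. The pads swing forward as they close: fully open they stand 13 mm farther back than shut.
Start: joints at [-0.966, 0.04, 0.085, 0, -1.615, -0.334], TCP at [0.161, -0.578, 0.201] pointing down, gripper open.
Joint ranges: [-2.56, 2.56], [-1.29, 2.01], [-1.08, 1.49], [-3.29, 1.98], [-2.81, -0.18], [-2.99, 2.99]. Speed limits (rad/s): [2.57, 2.57, 3.01, 3.14, 3.14, 3.14].

### API

Orientations are given as a unit quaternion [x, y, z, w].
In Python, from bench import robot, imaging, order gives the robot as it stands.
- The arm moves only by the tool jog_arm, never from a script. Its argument "motion" is a list of rows, each a list of 3 entries, a list of its own where there are three numbers: the shift along the tool's x, y, z in mm, then the turn, a rotation vector about the tool's x, y, z in rad, then the opening in per cent of the stroke, from 0 (shut) to 100 (fully open). A call has exactly 8 rows; each row is the pose to reach, as a shift and turn from the pose commanded when the call began, along the tool's axes at that moment; what a row does not reach only later rows make up. A row lasts 1/8 s, in which the tool goes at most 62.5 mm and 10.7 degrees, less where a joint would pass 70% of its speed; a pose out of reach is approached as far as the arm can. A call with a gripper value outside its range is refused whole. The fingers move at their own pace and stop on an object; "grip_force" is the grip in N (left out, the last holds). Time passes only in rows, so rows that repeat a pose let the fingers close, or fill a call up. It gives the time, the measured TCP pose, the force and the opening at its end, in the units of the state.
- robot.read_state(): the state, without advancing time (a new reading comes with each control period).
- imaging.grab_frame(name): name is "side" or "top" or "wrist"; returns (picture, depth): 384x512x3 uint8, blue, green, red; 384x512 float32, m along the optical axis (not along the pixel's ray), 0 where there is no reading.
- imaging.calibration(name): a dict with "fx", "fy", "cx", "cy" (pixels), "R" (3x3) and "t" (3): a world point X has camera coordinates R X + t; the wrist camera has in their place "hand_eye" (4x4, takes a point from camera to tool coordinates, whose origin is the TCP and whose axes are the tool frame's). Camera axes: x right, y down, z forward; pixel columns grow to the right and rows downward; lengths in m; the calibration is good to about 2 mm. The wrist camera is an equidistant fisheye: a pixel r from the principal point sees the ray r / f radians off the axis. A picture is of the moment at which its call begins: read the wrist's pose just before it. calibration takes no time and is no camera call.
- order.sign_off(): hands the job in, once; it reports no verdict.
The state is a dict: "clock": time; "qpos": joint angles; "dq": joint speeds; "joint_torque": joint torques, N m; "tool_pos": TCP position; "tool_rot": TCP orientation; "contact_force": force on the tool from outside, world axes, zero at the start; "moment": the same for the moment, N m; "grip_width": finger opening in m.
Only numpy, scipy, OpenCV 4.12 (cv2) and the standard library are available. Lean on these libraries where they do the work, as an engineer would, in place of code of your own. Each camera call takes 0.05 s, during which the arm holds its last target.

## Working session

There is one attempt and no reset: what is moved stays moved. The work goes in short steps, Python scripts to look and compute and a tool call to move; the robot and the scene stay as the last step left them, time stands still between calls to the robot, and variables do not carry over. Pictures are saved under pics/ and viewed, and the job is handed in when it is done.

Besides the shell and the picture viewer there is one more tool, called after ">>>" by a JSON object that holds its "name" and its "arguments", one argument or row to a line. jog_arm: Moves the arm, as the interface text tells. Its arguments: {"type":"object","properties":{"motion":{"type":"array","items":{"type":"array"}},"grip_force":{"type":"number"}},"required":["motion"]}

```bash
ls; mkdir -p pics; python3 - <<'E'
from bench import robot, imaging, order
import cv2, numpy as np
print(robot.read_state())
for n in ("side","top","wrist"):
    p,d=imaging.grab_frame(n)
    cv2.imwrite(f"pics/{n}0.png",p); np.save(f"pics/{n}0.npy",d)
    c=imaging.calibration(n); print(n,c)
E
```

```text
pics
{'clock': 0.0, 'qpos': array([-9.66326192e-01,  4.07749357e-02,  8.38172774e-02, -5.27178719e-04,
       -1.61548179e+00, -3.33701839e-01]), 'dq': array([-0.00172457, -0.00086677, -0.00144033, -0.00135001, -0.00013874,
       -0.00086451]), 'joint_torque': array([-3.52510455e-03, -3.68192375e+01,  3.47400713e+01,  6.93204984e+00,
       -5.33159851e-03, -1.28705690e-05]), 'tool_pos': array([ 0.16048242, -0.57774394,  0.2002909 ]), 'tool_rot': array([ 0.42743845,  0.56327267, -0.56255732, -0.42842682]), 'contact_force': array([-0.4841075 ,  0.46356323, -0.05478633]), 'moment': array([ 0.03428451, -0.01170798,  0.00541177]), 'grip_width': 0.08529509119536108}
side {'fx': 350.4987825779486, 'fy': 350.4987825779486, 'cx': 247.8077362645276, 'cy': 192.96337168976876, 'R': array([[-0.78179678, -0.6234508 , -0.01014398],
       [-0.46344181,  0.59187827, -0.65947085],
       [ 0.41715163, -0.51087104, -0.75166169]]), 't': array([0.50040411, 0.23740414, 1.00228299])}
top {'fx': 401.36149214997073, 'fy': 401.36149214997073, 'cx': 254.55964908945506, 'cy': 189.1082958202906, 'R': array([[-0.00364177, -0.99978275, -0.02052311],
       [-0.98243748,  0.00740586, -0.18644504],
       [ 0.18655653,  0.01948369, -0.98225101]]), 't': array([0.13856137, 0.57963694, 1.26067078])}
wrist {'fx': 297.3186396354542, 'fy': 297.3186396354542, 'cx': 251.53984311481327, 'cy': 195.8964863651786, 'hand_eye': array([[ 9.99999852e-01, -4.34282729e-04,  3.29186451e-04,
        -9.52175093e-04],
       [-4.33869618e-04, -2.68984913e-01,  9.63144292e-01,
        -1.72410290e-01],
       [-3.29730742e-04, -9.63144292e-01, -2.68985062e-01,
         6.91842379e-02],
       [ 0.00000000e+00,  0.00000000e+00,  0.00000000e+00,
         1.00000000e+00]])}
```

View pics/top0.png

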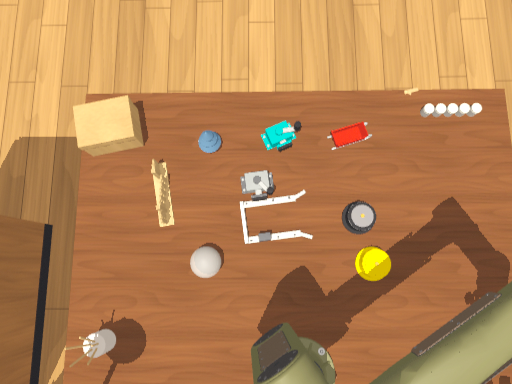

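View pics/side0.png

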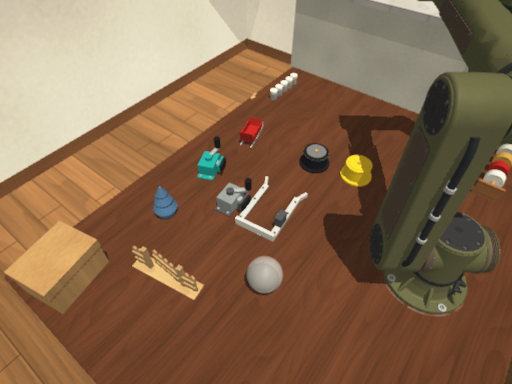

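View pics/wrist0.png

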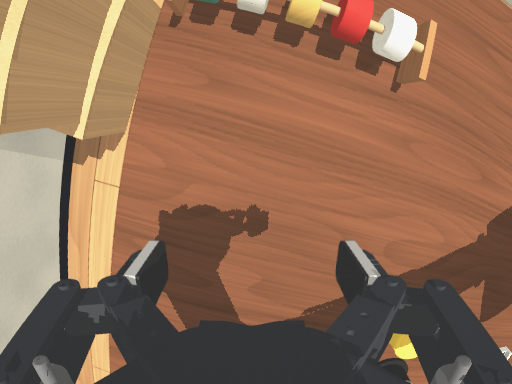

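```bash
cat > h.py <<'E'
import cv2, numpy as np
from bench import robot, imaging, order
from scipy.spatial.transform import Rotation as Rn
def ray(c,u,v):
    d=np.array([(u-c['cx'])/c['fx'],(v-c['cy'])/c['fy'],1.]); R=np.array(c['R'])
    return -R.T@np.array(c['t']), R.T@d
def onplane(n,u,v,z):
    o,d=ray(imaging.calibration(n),u,v); return o+d*(z-o[2])/d[2]
def proj(n,X):
    c=imaging.calibration(n); p=np.array(c['R'])@X+np.array(c['t'])
    return p[0]/p[2]*c['fx']+c['cx'],p[1]/p[2]*c['fy']+c['cy']
def frompix_depth(n,u,v,dep):
    o,d=ray(imaging.calibration(n),u,v); return o+d*dep
def crop(src,dst,x0,y0,x1,y1,k):
    cv2.imwrite(dst,cv2.resize(cv2.imread(src)[y0:y1,x0:x1],None,fx=k,fy=k,interpolation=cv2.INTER_CUBIC))
E
python3 - <<'E'
from h import *
crop("pics/top0.png","pics/top0c.png",220,150,400,260,4)
crop("pics/side0.png","pics/side0c.png",200,130,350,250,5)
p=cv2.imread("pics/top0.png");d=np.load("pics/top0.npy")
# heights map print for crop
c=imaging.calibration("top")
v,u=np.mgrid[0:384,0:512]
R=np.array(c['R']);t=np.array(c['t'])
P=np.stack([(u-c['cx'])/c['fx']*d,(v-c['cy'])/c['fy']*d,d],-1)
W=(P-t)@R
np.save("pics/topW0.npy",W)
print(W[300,200],W[217,330])
for vv in range(165,250,3):
    print(vv,[int(round(1000*W[vv,uu,2])) for uu in range(236,320,3)])
E
```

```text
[ 0.22386865  0.31659427 -0.00579381] [ 0.49398935 -0.11766737 -0.00338874]
165 [0, 2, 0, -2, -1, 0, 0, 1, 1, -2, 4, -3, 0, -2, -3, 1, -2, 1, -3, -1, -5, 1, 0, -2, -6, -3, -1, 3]
168 [0, -7, -4, -2, -2, 1, -8, -4, 0, 0, -5, 0, -1, 2, 0, 2, -4, -4, 3, 2, -1, 2, 3, 5, 1, -3, -1, 1]
171 [4, -2, 1, 0, -5, -2, -2, -1, 1, 50, 50, 1, 2, 2, 2, -5, -2, 2, -2, -1, -3, 0, 0, -3, -6, 1, -4, 4]
174 [1, 0, 4, 51, 54, 46, 45, 54, 53, 49, 47, 5, -2, 1, -6, 0, -5, 0, -2, -4, -8, -2, 0, -2, -7, -5, -3, 0]
177 [2, 4, 6, 52, 50, 46, 60, 64, 51, 45, 49, 3, 4, 2, 3, -4, -5, -2, 3, 2, -2, 4, -3, -3, 1, -3, 0, 3]
180 [1, 2, 6, 51, 49, 52, 63, 63, 64, 46, 47, 5, 5, -3, -1, -3, 4, 2, -3, 1, 1, 1, -3, -1, 0, 0, 0, -1]
183 [-5, -1, 2, 46, 45, 47, 57, 65, 62, 49, 51, 0, 4, 2, 0, 0, 4, 0, 4, 0, 1349, -2, -1, -5, 1, -1, 0, 3]
186 [-1, 0, 7, 7, 55, 48, 49, 54, 64, 61, 60, 44, 10, -2, 0, -1, 2, -5, 1, -2, 2, -4, -2, -1, -1, -2, 2, 2]
189 [0, -1, 4, 5, 50, 50, 51, 48, 47, 61, 55, 102, 103, 4, 3, 5, 1, -3, 3, 2, -1, 3, -1, -1, -3, 1, -9, -2]
192 [-1, 1349, 7, 4, 20, 12, 5, 46, 42, 0, 58, 102, 104, 8, -8, 2, 2, -3, 2, 
[... 1359 characters left out ...]
 -1, 2, -1, -5, 1, -7, 21, 1349, 2, 0, 1, -2, 0, -1]
234 [2, -1, -6, 35, -2, 0, 1349, -7, 53, 51, 54, 56, 13, 12, 15, 13, 15, 14, 13, 15, 15, 11, 13, 13, 4, 3, -1, -1]
237 [-1, 1, 0, 34, 2, 15, 13, 14, 52, 52, 57, 55, 19, 17, 19, 21, 13, 14, 16, 10, -7, -3, 2, 10, 16, 17, 3, 3]
240 [1, 2, -7, 29, 10, 10, 17, 13, 52, 55, 59, 41, 7, -1, -2, 0, 0, 1, 0, -2, -1, 2, -2, -4, 6, 3, 2, 5]
243 [-1, -2, 0, 28, 15, 3, -2, -4, 5, -4, -1, -3, -8, 4, 0, 1, 1349, 0, -2, -3, 1, -5, -3, 1, -7, -2, 0, 0]
246 [1, -5, 0, -2, 2, -4, -3, -2, 2, -6, -2, -4, 0, -3, 0, 3, -2, -9, -1, 5, -1, 0, 0, 3, 2, 1, 1, 0]
249 [2, -1, 1, 0, -4, 5, -1, 0, 1, -4, -1, 0, 0, -7, -2, 1349, 1, 3, 3, -1, -2, -3, -3, -1, -2, 5, -7, -1]
```

View pics/top0c.png

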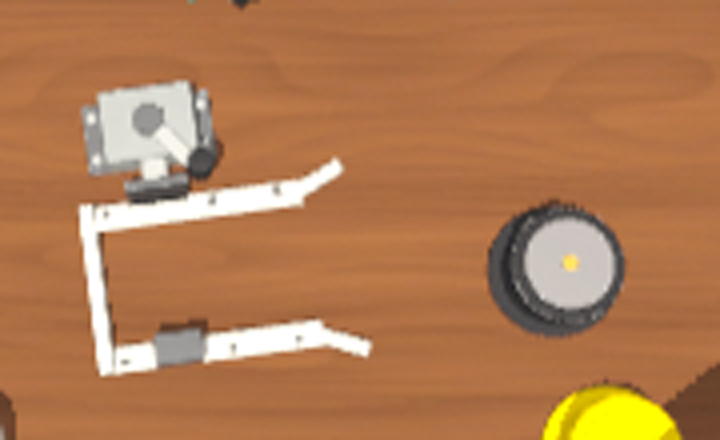

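View pics/side0c.png

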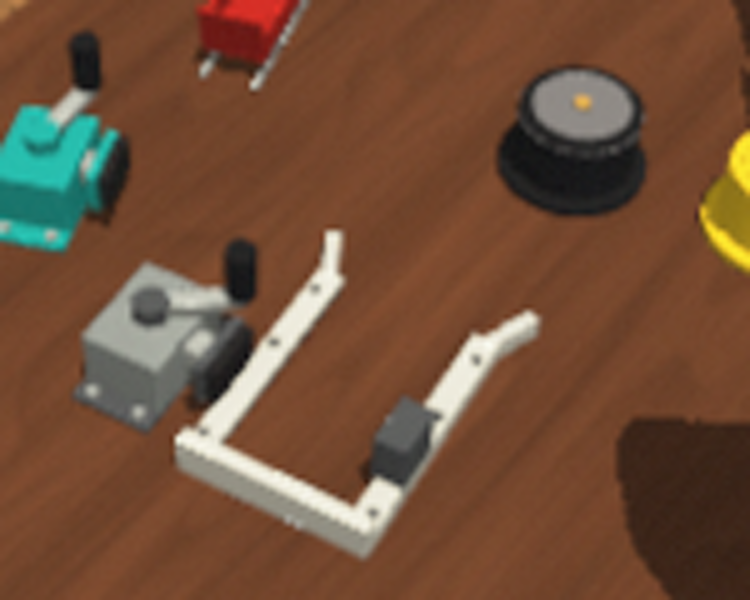

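```bash
python3 - <<'E'
from h import *
p=cv2.imread("pics/top0.png"); W=np.load("pics/topW0.npy")
hsv=cv2.cvtColor(p,cv2.COLOR_BGR2HSV)
m=((hsv[...,1]<50)&(hsv[...,2]>190)).astype(np.uint8)
m[:, :236]=0; m[:,320:]=0; m[:193]=0; m[250:]=0
# rail edges: inner edge subpixel using gray threshold columnwise (upper rail lower edge, lower rail upper edge)
g=p[...,0].astype(float) # blue: wood low, white high
def edge(col,rng):
    r=g[rng[0]:rng[1],col]; hi=r.max(); lo=np.median(g[212:225,col]); t=(hi+lo)/2
    return t
up=[];lo=[];upo=[];loo=[]
for u in list(range(254,294)):
    c=g[:,u]; base=np.median(c[212:225])
    a=int(np.argmax(c[194:208]))+194; t=(c[a]+base)/2
    k=a
    while c[k]>t:k+=1
    up.append((u,k-1+(c[k-1]-t)/(c[k-1]-c[k])))
    if 272<=u<=298:
      a=int(np.argmax(c[226:244]))+226; t=(c[a]+base)/2;k=a
      while c[k]>t:k-=1
      lo.append((u,k+1-(c[k+1]-t)/(c[k+1]-c[k])))
up=np.array(up);lo=np.array(lo)
bar=[]
for v in range(210,232):
    r=g[v]; a=int(np.argmax(r[236:256]))+236; t=(r[a]+np.median(r[255:275]))/2;k=a
    while r[k]>t:k+=1
    bar.append((k-1+(r[k-1]-t)/(r[k-1]-r[k]),v))
U=np.array([onplane("top",*q,0.016)for q in up]);L=np.array([onplane("top",*q,0.016)for q in lo]);B=np.array([onplane("top",*q,0.030)for q in bar])
def line(P):
    out=cv2.fitLine(P[:,:2].astype(np.float32),cv2.DIST_HUBER,0,0.001,0.001).ravel(); d=out[:2]; c=out[2:]
    n=np.array([-d[1],d[0]]); print("dir",np.degrees(np.arctan2(d[1],d[0])),"c",c,"res",np.abs((P[:,:2]-c)@n).max()); return d,c
du,cu=line(U);dl,cl=line(L);db,cb=line(B)
if du[1]<0:du=-du
if dl[1]<0:dl=-dl
x=(du+dl)/np.linalg.norm(du+dl); y=np.array([-x[1],x[0]])
print("x",x,"sep",(cl-cu)@y)
mid=((cu@y)+(cl@y))/2
hx=cb@x-0.055
o=x*hx+y*mid
print("origin",o,"yaw",np.degrees(np.arctan2(x[1],x[0])),"mouth",o-0.12*x, "bar dir dot",db@x)
# base: gray disc top at z=.06
mm=((hsv[...,1]<60)&(hsv[...,2]>110)).astype(np.uint8); mm[:, :340]=0;mm[:,380:]=0;mm[:198]=0;mm[235:]=0
M=cv2.moments(mm,True);bc=onplane("top",M['m10']/M['m00'],M['m01']/M['m00'],.06);print("base",bc,M['m00'])
# base via foot/dark mask depth
sel=(W[...,2]>.052)&(W[...,2]<.068)
sel[:, :340]=0;sel[:,380:]=0;sel[:198]=0;sel[240:]=0
print("base depth",np.array([(W[sel][:,i].min()+W[sel][:,i].max())/2 for i in (0,1)]),W[sel].mean(0))
# knob
sel=(W[...,2]>.09)&(W[...,2]<.12);sel[:, :240]=0;sel[:,300:]=0;sel[:175]=0;sel[205:]=0
print("knob",W[sel].mean(0),sel.sum())
k=((hsv[...,2]<70)).astype(np.uint8)
print("knob top (zoom 203,160)",onplane("top",203/4+220-.4,158/4+150-.4,.104))
print("pivot", onplane("top",148/4+220-.4,119/4+150-.4,.066))
# side
print("base side (582,103)",onplane("side",582/5+200-.4,102/5+130-.4,.062))
print("knob side (239,246)",onplane("side",240/5+200-.4,246/5+130-.4,.104))
print("pivot side",onplane("side",150/5+200-.4,301/5+130-.4,.068))
st=robot.read_state();R=Rn.from_quat(st['tool_rot']).as_matrix();print(R)
E
```

```text
dir -82.64235 c [0.538322   0.06903927] res 0.0005111065262734656
dir -82.447754 c [0.4435828 0.0438082] res 0.0006434197017106133
dir 7.5963087 c [0.48386392 0.16703083] res 0.000941309888166608
x [-0.1297465  0.9915472] sep 0.097212
origin [0.48373955 0.1115457 ] yaw 97.45494 mouth [ 0.49930912 -0.00743997] bar dir dot 0.0024672896
base [ 0.49063384 -0.20902291  0.06      ] 424.0
base depth [ 0.48971289 -0.20883112] [ 0.48909991 -0.20792476  0.06051742]
knob [0.56828228 0.08694153 0.10280545] 39
knob top (zoom 203,160) [0.57092577 0.08453272 0.104     ]
pivot [0.61091753 0.12833866 0.066     ]
base side (582,103) [ 0.49120013 -0.20998543  0.062     ]
knob side (239,246) [0.57123915 0.08568313 0.104     ]
pivot side [0.60820743 0.13355776 0.068     ]
[[-2.67519429e-01 -4.95562084e-04 -9.63552339e-01]
 [ 9.63551480e-01  1.29330554e-03 -2.67519855e-01]
 [ 1.37874027e-03 -9.99999041e-01  1.31515221e-04]]
```

```bash
cat >> h.py <<'E'
O=np.array([0.4837,0.1115]); YAW=np.radians(97.45); XJ=np.array([np.cos(YAW),np.sin(YAW)]); YJ=np.array([-XJ[1],XJ[0]])
def j2w(x,y): return O+x*XJ+y*YJ
def w2j(p): d=np.asarray(p)[:2]-O; return d@XJ,d@YJ
def delta(pos,yawdeg,tilt0=True):
    st=robot.read_state(); R=Rn.from_quat(st['tool_rot']).as_matrix()
    a=np.radians(yawdeg); T=np.array([[np.cos(a),0,np.sin(a)*-1],[np.sin(a),0,np.cos(a)],[0,-1,0]])
    T[:,2]=np.cross(T[:,0],T[:,1])
    s=R.T@(np.asarray(pos)-st['tool_pos'])*1000; r=Rn.from_matrix(R.T@T).as_rotvec()
    print("shift",s.round(1),"turn",r.round(4)); return s,r
def show():
    st=robot.read_state();R=Rn.from_quat(st['tool_rot']).as_matrix()
    print("t",st['clock'],"pos",st['tool_pos'].round(4),"jig",np.round(w2j(st['tool_pos']),4),"yaw",np.degrees(np.arctan2(R[1,0],R[0,0])).round(2),"down",R[:,1].round(3),"F",st['contact_force'].round(2),"w",round(st['grip_width'],4),"q",st['qpos'].round(3))
E
python3 - <<'E'
from h import *
hsv=cv2.cvtColor(cv2.imread("pics/top0.png"),cv2.COLOR_BGR2HSV)
m=cv2.inRange(hsv,(22,150,120),(35,255,255));M=cv2.moments(m,True);print("yellow",onplane("top",M['m10']/M['m00'],M['m01']/M['m00'],.04))
b=np.array([0.4905,-0.2092]);print("base jig",w2j(b))
t=b-0.080*XJ;print(t);delta([*t,0.15],187.45)
E
```

```text
yellow [ 0.34036702 -0.23914681  0.04      ]
base jig (np.float64(-0.318874469909721), np.float64(0.034839667618885274))
[ 0.50087288 -0.28852467]
shift [ 187.6   50.7 -405.4] turn [ 9.00e-04 -1.43e+00  1.20e-03]
```

>>> {"name": "jog_arm", "arguments": {
  "motion": [
    [[23,0,-51],[0,-0.18,0],59],
    [[47,0,-101],[0,-0.36,0],59],
    [[70,0,-152],[0,-0.54,0],59],
    [[94,0,-203],[0,-0.72,0],59],
    [[117,10,-253],[0,-0.9,0],59],
    [[141,20,-304],[0,-1.08,0],59],
    [[164,30,-355],[0,-1.26,0],59],
    [[188,40,-405],[0,-1.43,0],59]
  ]
}}

```text
clock: 1.15
tool_pos: [0.5016, -0.2871, 0.1608]
tool_rot: [-0.048, 0.706, -0.705, 0.048]
contact_force: [-0.1, -0.6, 0.7]
grip_width: 0.0508
```

```bash
python3 - <<'E'
from h import *
show(); b=np.array([0.4905,-0.2092]);t=b-0.080*XJ
delta([*t,0.024],187.45)
p,d=imaging.grab_frame("wrist");cv2.imwrite("pics/w1.png",p)
E
```

```text
t 1.15 pos [ 0.5016 -0.2871  0.1608] jig [-0.3976  0.0339] yaw -172.21 down [-0.  0. -1.] F [-0.1  -0.65  0.67] w 0.0508 q [-0.173 -0.019 -0.048 -0.    -1.542  0.309]
shift [  0.9 136.8   1.3] turn [0.0002 0.0059 0.0001]
```

View pics/w1.png

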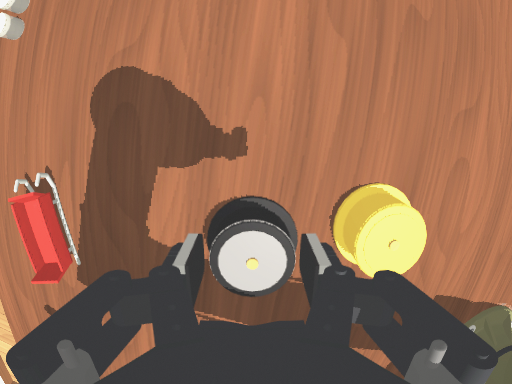

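>>> {"name": "jog_arm", "arguments": {
  "motion": [
    [[0,30,0],[0,0.006,0],59],
    [[1,60,0],[0,0.006,0],59],
    [[1,90,0],[0,0.006,0],59],
    [[1,115,0],[0,0.006,0],59],
    [[1,130,0],[0,0.006,0],59],
    [[1,137,0],[0,0.006,0],59],
    [[1,137,-10],[0,0.006,0],59],
    [[1,137,-20],[0,0.006,0],59]
  ]
}}

```text
clock: 2.2
tool_pos: [0.4973, -0.2684, 0.0253]
tool_rot: [0.043, -0.706, 0.706, -0.044]
contact_force: [0.1, 0.6, -0.4]
grip_width: 0.0502
```

```bash
python3 - <<'E'
from h import *
show()
E
```

```text
t 2.2 pos [ 0.4973 -0.2684  0.0253] jig [-0.3785  0.0357] yaw -172.9 down [ 0.001 -0.    -1.   ] F [ 0.09  0.62 -0.35] w 0.0502 q [-0.14  -0.002 -0.281  0.    -1.291  0.264]
```

>>> {"name": "jog_arm", "arguments": {
  "motion": [
    [[0,0,-6],[0,0,0],59],
    [[0,0,-12],[0,0,0],59],
    [[-1,0,-22],[0,0,0],59],
    [[-5,0,-38],[0,0,0],59],
    [[-9,0,-54],[0,0,0],59],
    [[-13,0,-70],[0,0,0],59],
    [[-17,0,-86],[0,0,0],59],
    [[-20,0,-98],[0,0,0],59]
  ]
}}

```text
clock: 3.2
tool_pos: [0.5048, -0.1681, 0.0245]
tool_rot: [0.044, -0.706, 0.706, -0.044]
contact_force: [-0.4, -3.5, 2.0]
grip_width: 0.0506
```

```bash
python3 - <<'E'
from h import *
show()
p,d=imaging.grab_frame("wrist");cv2.imwrite("pics/w2.png",p)
p,d=imaging.grab_frame("top");cv2.imwrite("pics/t2.png",p[130:280,200:400].repeat(4,0).repeat(4,1))
E
```

```text
t 3.2 pos [ 0.5048 -0.1681  0.0245] jig [-0.2799  0.0153] yaw -172.85 down [ 0. -0. -1.] F [-0.4  -3.48  1.96] w 0.0506 q [ 0.057 -0.09  -0.367  0.    -1.293  0.068]
```

View pics/w2.png

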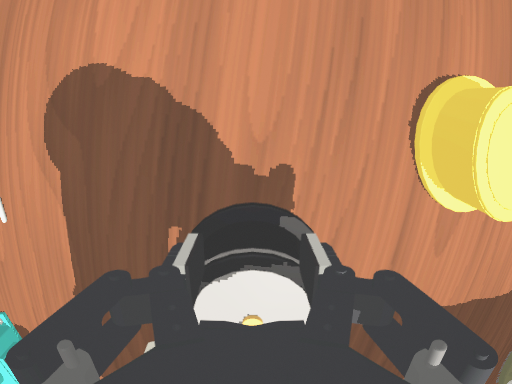

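View pics/t2.png

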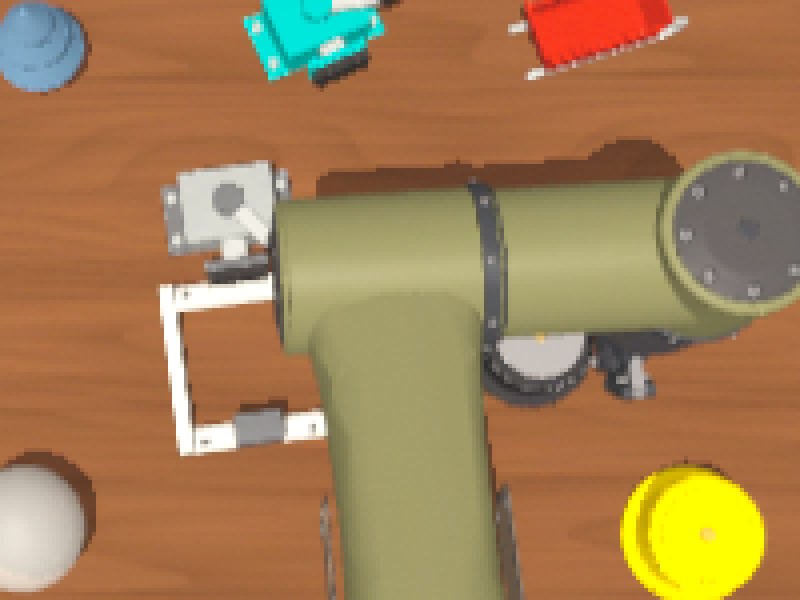

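```bash
python3 - <<'E'
from h import *
for n,pt in (("a",(335.0,214.0)),):
  P=onplane("top",*pt,.061);print(w2j(P))
show()
E
```

```text
(np.float64(-0.23435488740753674), np.float64(0.01823678192086725))
t 3.3 pos [ 0.5049 -0.1676  0.0242] jig [-0.2795  0.0152] yaw -172.81 down [ 0.     0.001 -1.   ] F [ 0.6 -0.5  1.9] w 0.0505 q [ 5.700e-02 -9.000e-02 -3.670e-01 -1.000e-03 -1.293e+00  6.900e-02]
```

>>> {"name": "jog_arm", "arguments": {
  "motion": [
    [[-3,0,-10],[0,0.003,0],59],
    [[-7,0,-24],[0,0.005,0],59],
    [[-11,0,-38],[0,0.005,0],59],
    [[-14,0,-50],[0,0.005,0],59],
    [[-15,0,-60],[0,0.005,0],59],
    [[-15,0,-68],[0,0.005,0],59],
    [[-15,0,-74],[0,0.005,0],59],
    [[-15,0,-78],[0,0.005,0],59]
  ]
}}

```text
clock: 4.3
tool_pos: [0.5097, -0.0896, 0.0243]
tool_rot: [-0.042, 0.706, -0.706, 0.042]
contact_force: [0.0, -1.6, 0.5]
grip_width: 0.0506
```

```bash
python3 - <<'E'
from h import *
show()
p,d=imaging.grab_frame("wrist");cv2.imwrite("pics/w3.png",p)
p,d=imaging.grab_frame("side");cv2.imwrite("pics/s3.png",p[100:250,180:380].repeat(4,0).repeat(4,1))
E
```

```text
t 4.3 pos [ 0.5097 -0.0896  0.0243] jig [-0.2028  0.0003] yaw -173.18 down [-0.  0. -1.] F [ 0.03 -1.61  0.48] w 0.0506 q [ 0.215 -0.13  -0.405 -0.    -1.297 -0.096]
```

View pics/w3.png

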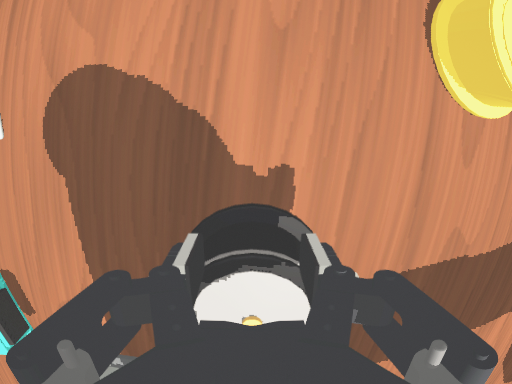

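View pics/s3.png

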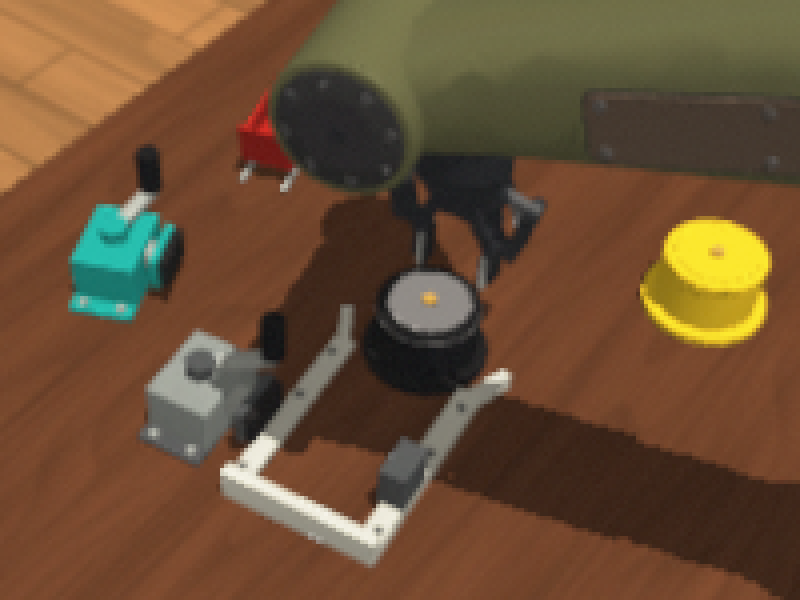

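```bash
python3 - <<'E'
from h import *
p,d=imaging.grab_frame("side")
for u,v in ((248,128),(265,142),(275,147),(280,139),(262,130),(290,125)):
    P=frompix_depth("side",u,v,d[v,u]);print(u,v,P.round(3),np.round(w2j(P),3))
E
```

```text
248 128 [0.495 0.175 0.399] [ 0.061 -0.019]
265 142 [0.449 0.168 0.376] [0.061 0.027]
275 147 [0.426 0.16  0.368] [0.056 0.051]
280 139 [0.416 0.158 0.396] [0.055 0.062]
262 130 [0.457 0.171 0.409] [0.062 0.019]
290 125 [0.405 0.137 0.428] [0.036 0.075]
```

>>> {"name": "jog_arm", "arguments": {
  "motion": [
    [[0,0,-8],[0,-0.003,0],59],
    [[0,0,-17],[0,-0.003,0],59],
    [[0,0,-26],[0,-0.003,0],59],
    [[0,0,-35],[0,-0.003,0],59],
    [[0,0,-44],[0,-0.003,0],59],
    [[0,0,-53],[0,-0.003,0],59],
    [[0,0,-62],[0,-0.003,0],59],
    [[0,0,-70],[0,-0.003,0],59]
  ]
}}

```text
clock: 5.45
tool_pos: [0.5014, -0.0198, 0.0242]
tool_rot: [-0.043, 0.706, -0.706, 0.043]
contact_force: [-0.5, -2.6, 0.9]
grip_width: 0.0505
```

```bash
python3 - <<'E'
from h import *
show()
p,d=imaging.grab_frame("side");cv2.imwrite("pics/s4.png",p[100:250,180:380].repeat(4,0).repeat(4,1))
E
```

```text
t 5.45 pos [ 0.5014 -0.0198  0.0242] jig [-0.1325 -0.0005] yaw -173.0 down [-0.  0. -1.] F [-0.54 -2.55  0.94] w 0.0505 q [ 0.363 -0.175 -0.444 -0.    -1.302 -0.241]
```

View pics/s4.png

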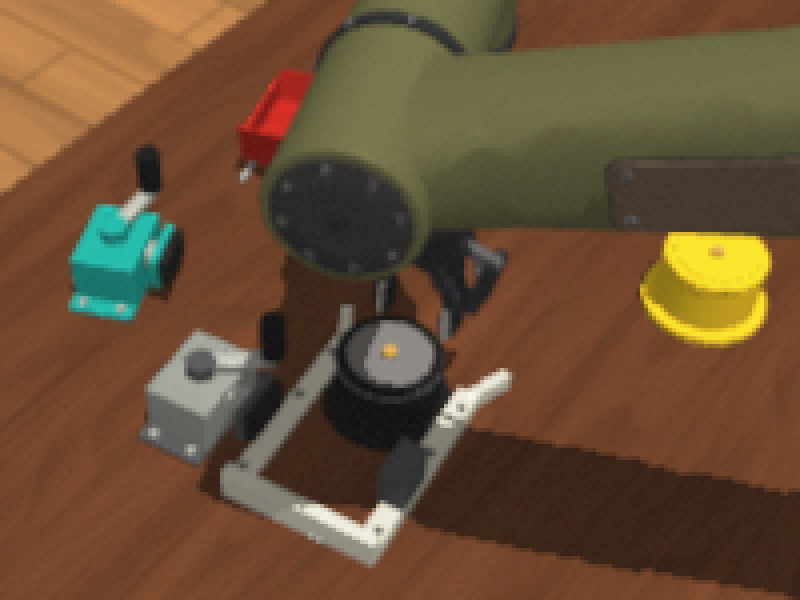

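>>> {"name": "jog_arm", "arguments": {
  "motion": [
    [[0,0,-9],[0,-0.003,0],59],
    [[0,0,-18],[0,-0.006,0],59],
    [[0,0,-28],[0,-0.006,0],59],
    [[0,0,-38],[0,-0.006,0],59],
    [[0,0,-48],[0,-0.006,0],59],
    [[0,0,-58],[0,-0.006,0],59],
    [[0,0,-67],[0,-0.006,0],59],
    [[0,0,-74],[0,-0.006,0],59]
  ]
}}

```text
clock: 6.5
tool_pos: [0.4924, 0.0536, 0.0243]
tool_rot: [-0.045, 0.706, -0.706, 0.045]
contact_force: [0.7, -1.7, 1.0]
grip_width: 0.0502
```

```bash
python3 - <<'E'
from h import *
show()
E
```

```text
t 6.5 pos [0.4924 0.0536 0.0243] jig [-0.0585 -0.0011] yaw -172.65 down [-0.  0. -1.] F [ 0.67 -1.74  1.01] w 0.0502 q [ 0.516 -0.194 -0.461 -0.    -1.304 -0.388]
```

Expected contact at about 12 mm more; go slowly.

>>> {"name": "jog_arm", "arguments": {
  "motion": [
    [[0,0,-2],[0,0,0],59],
    [[0,0,-4],[0,0,0],59],
    [[0,0,-5.5],[0,0,0],59],
    [[0,0,-7],[0,0,0],59],
    [[0,0,-8],[0,0,0],59],
    [[0,0,-9],[0,0,0],59],
    [[0,0,-9.5],[0,0,0],59],
    [[0,0,-10],[0,0,0],59]
  ]
}}

```text
clock: 7.5
tool_pos: [0.4912, 0.063, 0.0243]
tool_rot: [-0.045, 0.706, -0.706, 0.045]
contact_force: [0.2, -2.1, 0.9]
grip_width: 0.0502
```

```bash
python3 - <<'E'
from h import *
show()
p,d=imaging.grab_frame("side");cv2.imwrite("pics/s5.png",cv2.resize(p[150:250,200:320],None,fx=6,fy=6,interpolation=cv2.INTER_CUBIC))
E
```

```text
t 7.5 pos [0.4912 0.063  0.0243] jig [-0.0491 -0.0012] yaw -172.67 down [-0.  0. -1.] F [ 0.19 -2.08  0.88] w 0.0502 q [ 0.535 -0.195 -0.461 -0.    -1.304 -0.407]
```

View pics/s5.png

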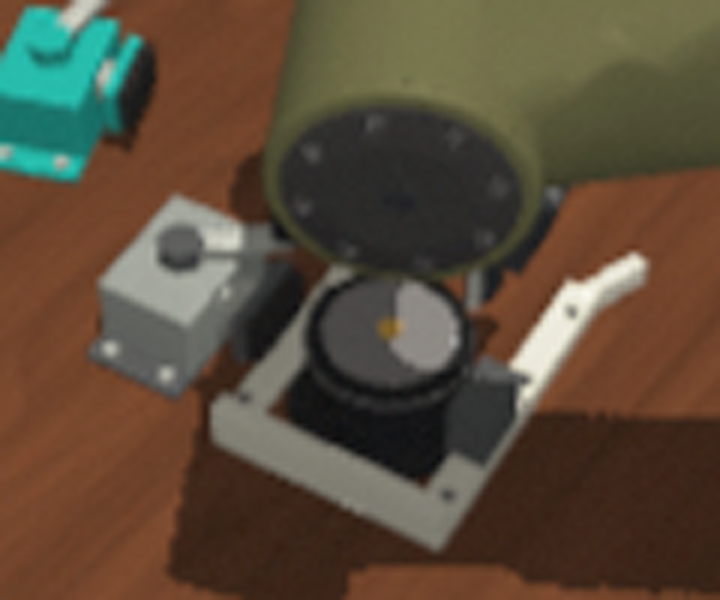

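>>> {"name": "jog_arm", "arguments": {
  "motion": [
    [[0,0,-0.5],[0,0,0],59],
    [[0,0,-1],[0,0,0],59],
    [[0,0,-1.5],[0,0,0],59],
    [[0,0,-2],[0,0,0],59],
    [[0,0,-2.5],[0,0,0],59],
    [[0,0,-3],[0,0,0],59],
    [[0,0,-3.3],[0,0,0],59],
    [[0,0,-3.3],[0,0,0],59]
  ]
}}

```text
clock: 8.55
tool_pos: [0.4908, 0.0663, 0.0243]
tool_rot: [-0.045, 0.706, -0.706, 0.045]
contact_force: [-0.6, -1.2, 0.8]
grip_width: 0.0502
```

>>> {"name": "jog_arm", "arguments": {
  "motion": [
    [[0,0,-0.5],[0,0,0],59],
    [[0,0,-1],[0,0,0],59],
    [[0,0,-1.5],[0,0,0],59],
    [[0,0,-2],[0,0,0],59],
    [[0,0,-2.3],[0,0,0],59],
    [[0,0,-2.6],[0,0,0],59],
    [[0,0,-2.8],[0,0,0],59],
    [[0,0,-3],[0,0,0],59]
  ]
}}

```text
clock: 9.55
tool_pos: [0.4906, 0.0683, 0.0247]
tool_rot: [0.045, -0.705, 0.706, -0.045]
contact_force: [0.9, -6.3, 2.2]
grip_width: 0.0502
```

>>> {"name": "jog_arm", "arguments": {
  "motion": [
    [[0,0,-0.5],[0,0,0],59],
    [[0,0,-1],[0,0,0],59],
    [[0,0,-1.5],[0,0,0],59],
    [[0,0,-1.5],[0,0,0],59],
    [[0,0,-1.5],[0,0,0],59],
    [[0,0,-1.5],[0,0,0],59],
    [[0,0,-1.5],[0,0,0],59],
    [[0,0,-1.5],[0,0,0],59]
  ]
}}

```text
clock: 10.55
tool_pos: [0.4907, 0.069, 0.0252]
tool_rot: [0.045, -0.705, 0.707, -0.045]
contact_force: [0.8, -9.6, 4.5]
grip_width: 0.0506
```

```bash
python3 - <<'E'
from h import *
show()
E
```

```text
t 10.55 pos [0.4907 0.069  0.0252] jig [-0.0431 -0.0014] yaw -172.69 down [ 0.001 -0.003 -1.   ] F [ 0.79 -9.61  4.47] w 0.0506 q [ 0.55  -0.195 -0.461  0.003 -1.306 -0.423]
```

>>> {"name": "jog_arm", "arguments": {
  "motion": [
    [[0,0,4],[0,0,0],59],
    [[0,0,15],[0,0,0],59],
    [[0,0,32],[0,0,0],59],
    [[0,-20,45],[0,0,0],59],
    [[0,-60,50],[0,0,0],59],
    [[0,-100,60],[0,0,0],59],
    [[0,-120,100],[0,0,0],59],
    [[0,-120,140],[0,0,0],59]
  ]
}}

```text
clock: 11.55
tool_pos: [0.5092, -0.0696, 0.1466]
tool_rot: [-0.044, 0.706, -0.705, 0.047]
contact_force: [1.3, 0.6, -1.5]
grip_width: 0.0504
```

```bash
python3 - <<'E'
from h import *
show()
p,d=imaging.grab_frame("side");cv2.imwrite("pics/s6.png",cv2.resize(p[150:250,200:320],None,fx=6,fy=6,interpolation=cv2.INTER_CUBIC))
p,d=imaging.grab_frame("top");cv2.imwrite("pics/t6f.png",p);cv2.imwrite("pics/t6.png",cv2.resize(p[150:260,220:400],None,fx=4,fy=4,interpolation=cv2.INTER_CUBIC))
E
```

```text
t 11.55 pos [ 0.5092 -0.0696  0.1466] jig [-0.1829 -0.0018] yaw -172.62 down [ 0.004  0.001 -1.   ] F [ 1.27  0.59 -1.48] w 0.0504 q [ 0.257 -0.195 -0.237  0.    -1.525 -0.128]
```

View pics/s6.png

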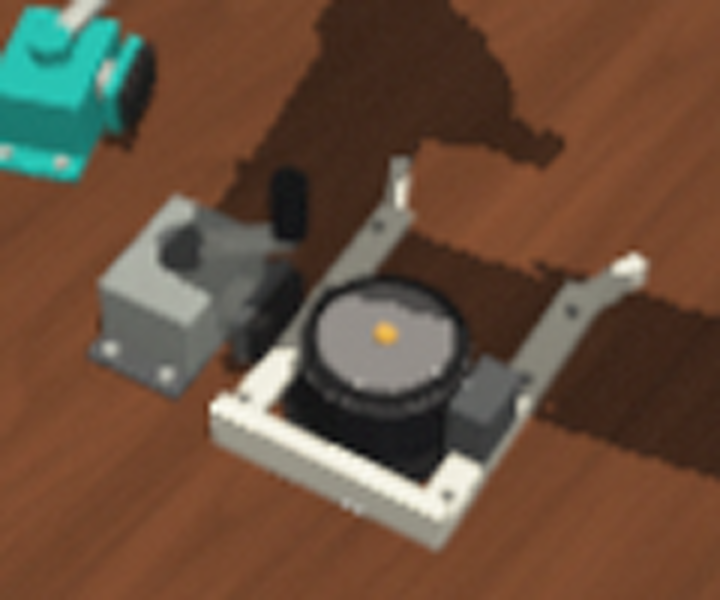

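View pics/t6.png

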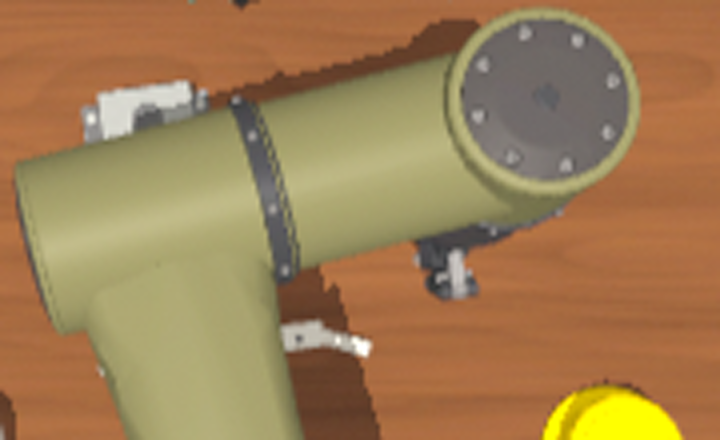

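```bash
python3 - <<'E'
from h import *
print("base",w2j(onplane("side",385.5/6-.42+200,334/6-.42+150,.062)))
k=onplane("side",290/6-.42+200,178/6-.42+150,.104);print("knob",k,w2j(k))
pv=onplane("side",183/6-.42+200,243/6-.42+150,.068);print("pivot",pv,w2j(pv))
# base dot check earlier for bias: before, top gave
E
```

```text
base (np.float64(0.00116657757022231), np.float64(-0.0014057539135923993))
knob [0.56922713 0.0866028  0.104     ] (np.float64(-0.035776559137232565), np.float64(-0.0815769465772591))
pivot [0.60619011 0.1335238  0.068     ] (np.float64(0.005955701849022361), np.float64(-0.12431172491471457))
```

```bash
python3 - <<'E'
from h import *
delta([.570,.0855,.16],320)
E
```

```text
shift [ -80.8  -15.6 -148. ] turn [-1.0000e-04 -2.3191e+00 -2.0000e-04]
```

>>> {"name": "jog_arm", "arguments": {
  "motion": [
    [[-10,-15,-18],[0,-0.18,0],41],
    [[-20,-15,-37],[0,-0.36,0],41],
    [[-30,-15,-55],[0,-0.54,0],41],
    [[-40,-15,-74],[0,-0.72,0],41],
    [[-50,-15,-92],[0,-0.9,0],41],
    [[-60,-15,-111],[0,-1.08,0],41],
    [[-70,-15,-130],[0,-1.26,0],41],
    [[-81,-15,-148],[0,-1.44,0],41]
  ]
}}

```text
clock: 12.65
tool_pos: [0.5696, 0.0895, 0.1589]
tool_rot: [0.501, -0.499, 0.499, -0.501]
contact_force: [-0.1, 0.7, -0.7]
grip_width: 0.0352
```

```bash
python3 - <<'E'
from h import *
show();delta([.570,.0855,.16],320)
E
```

```text
t 12.65 pos [0.5696 0.0895 0.1589] jig [-0.0329 -0.0824] yaw -89.81 down [-0.001  0.    -1.   ] F [-0.1   0.71 -0.67] w 0.0352 q [ 5.030e-01 -2.200e-02 -5.400e-02 -1.000e-03 -1.539e+00  1.071e+00]
shift [ 4.  -1.1  0.3] turn [ 4.000e-04 -8.693e-01 -6.000e-04]
```

>>> {"name": "jog_arm", "arguments": {
  "motion": [
    [[4,0,0],[0,-0.15,0],41],
    [[4,0,0],[0,-0.32,0],41],
    [[4,0,0],[0,-0.5,0],41],
    [[4,0,0],[0,-0.68,0],41],
    [[4,0,0],[0,-0.87,0],41],
    [[4,20,0],[0,-0.87,0],41],
    [[4,40,0],[0,-0.87,0],41],
    [[4,40,0],[0,-0.87,0],41]
  ]
}}

```text
clock: 13.65
tool_pos: [0.5679, 0.0844, 0.1158]
tool_rot: [0.665, -0.246, 0.243, -0.662]
contact_force: [-0.5, 0.1, 0.5]
grip_width: 0.0348
```

```bash
python3 - <<'E'
from h import *
show();delta([.570,.0855,.071],320)
p,d=imaging.grab_frame("wrist");cv2.imwrite("pics/w7.png",p)
p,d=imaging.grab_frame("side");cv2.imwrite("pics/s7.png",cv2.resize(p[110:250,180:340],None,fx=4,fy=4,interpolation=cv2.INTER_CUBIC))
E
```

```text
t 13.65 pos [0.5679 0.0844 0.1158] jig [-0.0378 -0.08  ] yaw -40.42 down [-0.005 -0.002 -1.   ] F [-0.53  0.14  0.54] w 0.0348 q [ 4.960e-01 -1.600e-02 -1.270e-01 -1.000e-03 -1.465e+00  1.940e+00]
shift [ 1.  44.8  2.4] turn [ 0.0046 -0.0074 -0.0029]
```

View pics/w7.png

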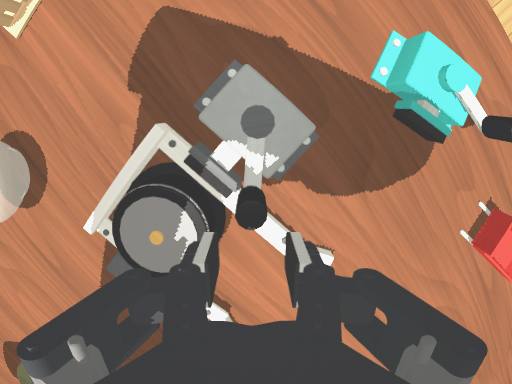

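View pics/s7.png

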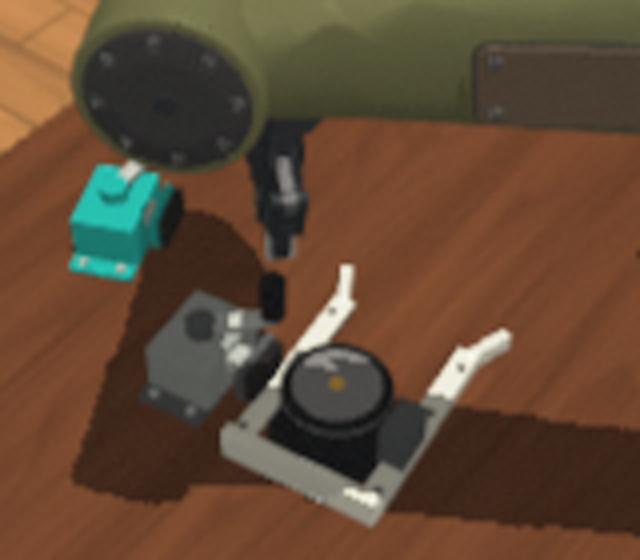

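```bash
cat >> h.py <<'E'
def wrist_on(u,v,z,pos,quat):
    c=imaging.calibration("wrist");dx,dy=u-c['cx'],v-c['cy'];r=np.hypot(dx,dy);th=r/c['fx']
    d=np.array([np.sin(th)*dx/r,np.sin(th)*dy/r,np.cos(th)]) if r>0 else np.array([0,0,1.])
    H=np.array(c['hand_eye']);R=Rn.from_quat(quat).as_matrix()
    o=pos+R@H[:3,3];w=R@H[:3,:3]@d
    return o+w*(z-o[2])/w[2]
E
python3 - <<'E'
from h import *
st=robot.read_state();f=lambda u,v,z:wrist_on(u,v,z,st['tool_pos'],st['tool_rot'])
p=cv2.imread("pics/w7.png");g=p.max(2);cv2.imwrite("pics/w7c.png",cv2.resize(p[90:250,190:330],None,fx=5,fy=5,interpolation=cv2.INTER_CUBIC))
for a in ((251,213,.104),(257.5,122,.068),(156,238,.062)):
    P=f(*a);print(a,P.round(4),np.round(w2j(P),4))
show()
E
```

```text
(251, 213, 0.104) [0.5709 0.0868 0.104 ] [-0.0358 -0.0833]
(257.5, 122, 0.068) [0.6127 0.1285 0.068 ] [ 0.0002 -0.1301]
(156, 238, 0.062) [0.4831 0.1116 0.062 ] [0.0002 0.0005]
t 13.75 pos [0.5695 0.0847 0.119 ] jig [-0.0377 -0.0816] yaw -40.37 down [-0.001 -0.001 -1.   ] F [-0.04  0.8   0.66] w 0.035 q [ 0.496 -0.017 -0.123  0.    -1.466  1.941]
```

View pics/w7c.png

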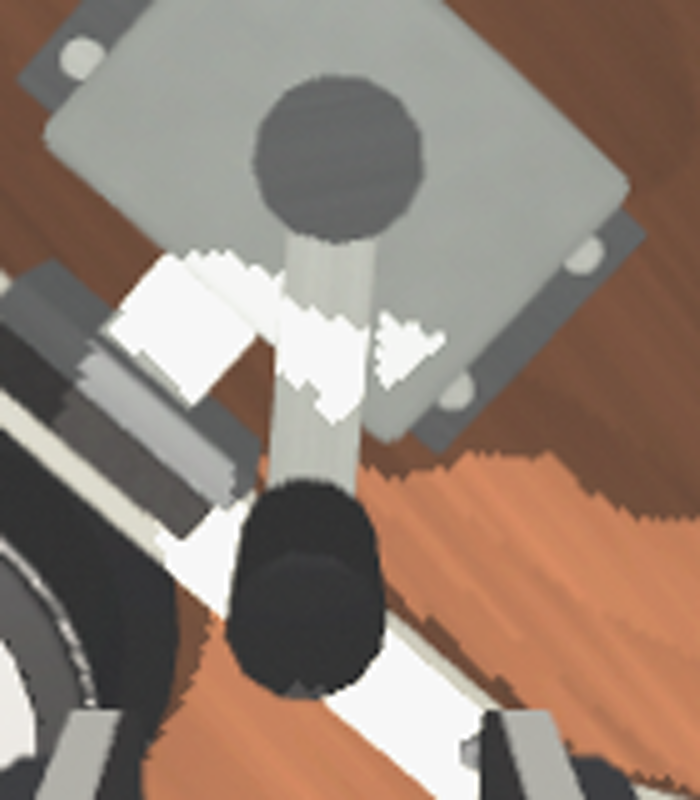

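>>> {"name": "jog_arm", "arguments": {
  "motion": [
    [[0,6,1],[0,0,0],41],
    [[0,12,1],[0,0,0],41],
    [[0,20,1],[0,0,0],41],
    [[0,28,1],[0,0,0],41],
    [[0,36,1],[0,0,0],41],
    [[0,43,1],[0,0,0],41],
    [[0,47,1],[0,0,0],41],
    [[0,47,1],[0,0,0],41]
  ]
}}

```text
clock: 14.75
tool_pos: [0.5701, 0.0856, 0.072]
tool_rot: [0.664, -0.244, 0.244, -0.664]
contact_force: [-0.2, 0.2, 0.5]
grip_width: 0.0351
```

```bash
python3 - <<'E'
from h import *
show();delta([.570,.0855,.071],320)
p,d=imaging.grab_frame("wrist");cv2.imwrite("pics/w8.png",p)
E
```

```text
t 14.75 pos [0.5701 0.0856 0.072 ] jig [-0.0368 -0.0823] yaw -40.31 down [-0. -0. -1.] F [-0.23  0.18  0.46] w 0.0351 q [ 0.497  0.002 -0.189 -0.    -1.38   1.941]
shift [ 0.   1.  -0.2] turn [ 0.0004 -0.0055 -0.0003]
```

View pics/w8.png

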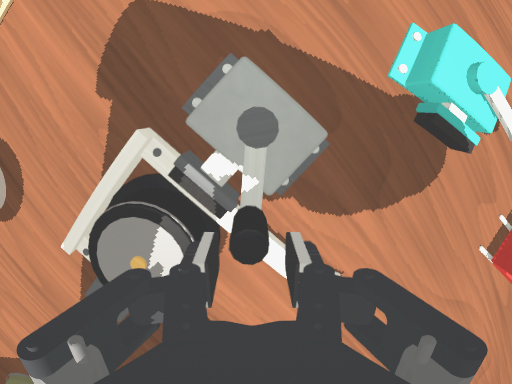

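>>> {"name": "jog_arm", "arguments": {
  "motion": [
    [[-3.6,0,0.1],[0,0.06,0],41],
    [[-7.2,0,0.4],[0,0.12,0],41],
    [[-10.7,0,1],[0,0.18,0],41],
    [[-14.8,0,1.9],[0,0.25,0],41],
    [[-18.9,0,3],[0,0.32,0],41],
    [[-22.3,0,4.3],[0,0.38,0],41],
    [[-25.6,0,5.7],[0,0.44,0],41],
    [[-28.8,0,7.3],[0,0.5,0],41]
  ]
}}

```text
clock: 15.8
tool_pos: [0.5535, 0.11, 0.0732]
tool_rot: [-0.582, 0.4, -0.401, 0.583]
contact_force: [0.6, -0.1, 0.8]
grip_width: 0.0351
```

```bash
cat >> h.py <<'E'
PV=np.array([.6095,.131])
def crank():
    st=robot.read_state();R=Rn.from_quat(st['tool_rot']).as_matrix();show()
    print("Ftool",(R.T@st['contact_force']).round(2),"pivot in tool",(R.T@np.array([*(PV-st['tool_pos'][:2]),0])*1000).round(1))
E
python3 - <<'E'
from h import *
crank()
p,d=imaging.grab_frame("wrist");cv2.imwrite("pics/w9.png",p)
crank()
E
```

```text
t 15.8 pos [0.5535 0.11   0.0732] jig [-0.0105 -0.069 ] yaw -69.07 down [ 0.002  0.    -1.   ] F [ 0.57 -0.14  0.76] w 0.0351 q [ 5.520e-01 -3.300e-02 -2.220e-01  1.000e-03 -1.380e+00  1.384e+00]
Ftool [ 0.33 -0.76  0.48] pivot in tool [ 0.4  0.1 59.8]
t 15.85 pos [0.5534 0.1103 0.0732] jig [-0.0102 -0.0689] yaw -69.19 down [ 0.001  0.    -1.   ] F [-0.1  -0.28  2.03] w 0.0351 q [ 0.553 -0.033 -0.222  0.    -1.38   1.381]
Ftool [ 0.22 -2.03 -0.19] pivot in tool [ 0.6  0.1 59.8]
```

View pics/w9.png

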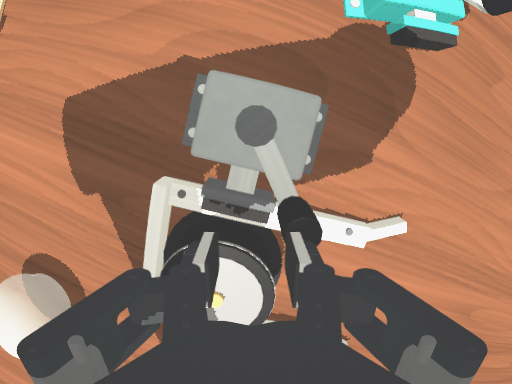

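```bash
cat >> h.py <<'E'
def wproj(X):
    c=imaging.calibration("wrist");H=np.linalg.inv(np.array(c['hand_eye']));p=H[:3,:3]@np.array(X)/1+H[:3,3]
    r=np.hypot(p[0],p[1]);th=np.arctan2(r,p[2]);return c['cx']+c['fx']*th*p[0]/r,c['cy']+c['fx']*th*p[1]/r
E
python3 - <<'E'
from h import *
for X in ((0,0,0),(0,-.032,0),(0,.01,0),(.018,0,.011),(.018,0,-.011),(.018,-.032,.011),(0,.004,.06),(0,.014,.06)):
    print(X,np.round(wproj(X),1))
cv2.imwrite("pics/w9c.png",cv2.resize(cv2.imread("pics/w9.png")[100:300,180:360],None,fx=4,fy=4,interpolation=cv2.INTER_CUBIC))
E
```

```text
(0, 0, 0) [250.3 225. ]
(0, -0.032, 0) [250.1 247.1]
(0, 0.01, 0) [250.4 219.5]
(0.018, 0, 0.011) [279.8 208.1]
(0.018, 0, -0.011) [278.7 241. ]
(0.018, -0.032, 0.011) [285.4 227.4]
(0, 0.004, 0.06) [250.2 126.5]
(0, 0.014, 0.06) [250.3 125.9]
```

View pics/w9c.png

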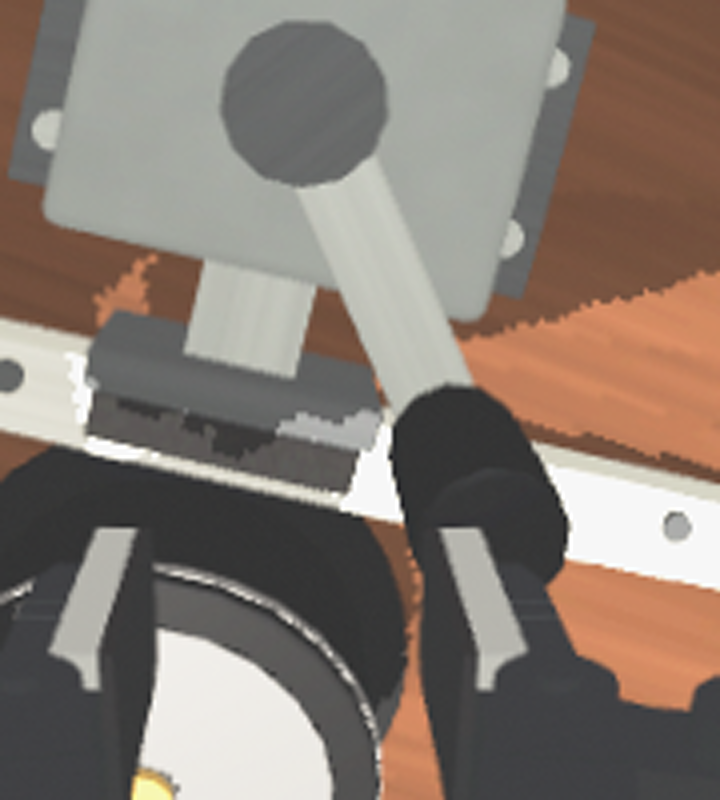

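```bash
python3 - <<'E'
from h import *
p,d=imaging.grab_frame("wrist");np.save("pics/w9d.npy",d)
c=imaging.calibration("wrist");H=np.array(c['hand_eye'])
def pt(u,v):
    dx,dy=u-c['cx'],v-c['cy'];r=np.hypot(dx,dy);th=r/c['fx'];z=d[v,u]
    q=np.array([np.tan(th)*dx/r,np.tan(th)*dy/r,1])*z
    return ((H[:3,:3]@q+H[:3,3])*1000).round(1)
for u,v in ((209,235),(209,245),(203,262),(295,234),(297,245),(304,265),(285,245),(290,255),(305,228),(308,222),(295,210),(290,205),(256,127),(315,240),(322,255)):
    print((u,v),d[v,u].round(4),pt(u,v))
crank()
E
```

```text
(209, 235) 0.1443 [-20.2 -38.5   9.5]
(209, 245) 0.1326 [-18.5 -50.7   9.7]
(203, 262) 0.1172 [-18.9 -66.7   9.6]
(295, 234) 0.1444 [ 22.1 -38.3   9.9]
(297, 245) 0.1342 [ 21.6 -49.1   9. ]
(304, 265) 0.1158 [ 21.8 -68.2   9. ]
(285, 245) 0.2673 [ 31.2  73.1 -48.1]
(290, 255) 0.1308 [ 18.  -53.5   6.1]
(305, 228) 0.1525 [ 28.6 -30.    9.7]
(308, 222) 0.1505 [ 29.8 -31.   13.5]
(295, 210) 0.163 [ 24.8 -17.4  15.5]
(290, 205) 0.1724 [23.2 -7.7 15.4]
(256, 127) 0.1769 [ 3.5  9.2 59.5]
(315, 240) 0.154 [ 34.4 -30.3   2.9]
(322, 255) 0.2708 [ 67.   73.6 -59.5]
t 15.9 pos [0.5533 0.1102 0.0732] jig [-0.0103 -0.0688] yaw -68.96 down [ 0.001  0.    -1.   ] F [-1.22  1.08  2.55] w 0.0349 q [ 0.553 -0.033 -0.222  0.    -1.381  1.385]
Ftool [-1.44 -2.55 -0.75] pivot in tool [ 0.8  0.1 59.9]
```

```bash
python3 - <<'E'
from h import *
st=robot.read_state();R=Rn.from_quat(st['tool_rot']).as_matrix()
p,d=imaging.grab_frame("side")
def tp(x,y,z): return st['tool_pos']+R@np.array([x,y,z])/1000
cv2.imwrite("pics/s9raw.png",p[110:230,180:310])
q=cv2.resize(p[110:230,180:310],None,fx=6,fy=6,interpolation=cv2.INTER_CUBIC)
for x in (-20,20):
  for y,col in ((0,(0,255,0)),(-38,(0,0,255))):
    for z in(-10,10):
      u,v=proj("side",tp(x,y,z));print(x,y,z,round(u,1),round(v,1));cv2.circle(q,(int((u-180+.4)*6),int((v-110+.4)*6)),4,col,-1)
cv2.imwrite("pics/s9.png",q)
E
```

```text
-20 0 -10 248.4 197.6
-20 0 10 242.4 196.1
-20 -38 -10 248.3 189.5
-20 -38 10 242.1 188.1
20 0 -10 252.1 188.6
20 0 10 246.2 187.2
20 -38 -10 252.1 180.5
20 -38 10 246.1 179.1
```

View pics/s9.png

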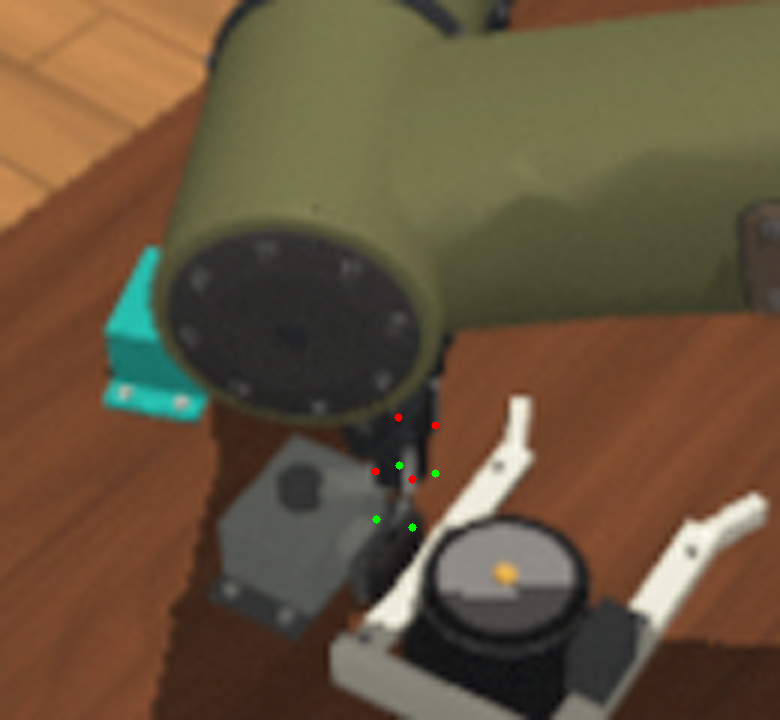

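```bash
python3 - <<'E'
from h import *
st=robot.read_state();R=Rn.from_quat(st['tool_rot']).as_matrix()
p,d=imaging.grab_frame("side")
q=cv2.resize(p[160:220,215:275],None,fx=10,fy=10,interpolation=cv2.INTER_NEAREST);cv2.imwrite("pics/s10.png",q)
for v in range(176,206,2):
    row=[]
    for u in range(240,256,2):
        P=frompix_depth("side",u,v,d[v,u]); t=R.T@(P-st['tool_pos'])*1000
        row.append("%d,%d,%d"%tuple(t))
    print(v,row)
E
```

```text
176 ['-255,-348,-69', '-253,-347,-72', '-251,-347,-76', '-251,-347,-80', '-24,-103,-11', '-19,-99,-15', '21,-56,-9', '143,73,20']
178 ['-253,-340,-68', '-252,-340,-72', '-59,-128,-10', '-28,-96,-5', '-26,-96,-11', '17,-49,-3', '16,-52,-10', '131,71,17']
180 ['-63,-121,0', '-65,-125,-6', '-62,-123,-11', '-24,-83,-4', '-27,-88,-11', '18,-40,-3', '18,-41,-9', '125,74,15']
182 ['-59,-108,2', '-60,-112,-4', '-62,-115,-10', '-43,-96,-10', '-26,-78,-11', '24,-23,-1', '110,69,17', '113,71,11']
184 ['-48,-87,6', '-45,-86,1', '-56,-100,-8', '-44,-89,-11', '-23,-67,-10', '21,-17,-2', '105,75,16', '104,71,8']
186 ['82,73,53', '-45,-77,1', '-49,-84,-6', '-46,-82,-11', '-23,-58,-10', '24,-4,-1', '92,70,12', '95,71,6']
188 ['19,9,31', '-31,-52,6', '-32,-55,0', '-31,-56,-6', '-21,-46,-9', '23,3,-1', '85,73,10', '84,70,2']
190 ['10,8,28', '-29,-40,7', '-28,-41,1', '-29,-44,-5', '-23,-39,-10', '71,70,13', '75,71,7', '75,69,0']
192 ['13,23,29', '24,33,26', '57,71,31', '60,72,24', '61,70,17', '63,70,10', '66,71,4', '67,70,-2']
194 ['12,32,29', '24,44,27', '46,68,27', '10,22,8', '11,21,1', '55,72,8', '57,72,2', '57,68,-5']
196 ['3,31,26', '26,56,27', '-3,17,10', '0,18,4', '1,19,-1', '44,68,4', '49,72,0', '39,58,-10']
198 ['-4,30,23', '-9,22,15', '-11,17,7', '-8,18,1', '0,26,-2', '38,72,3', '23,51,-8', '-5,13,-24']
200 ['-22,19,17', '-19,20,12', '-16,21,6', '-13,22,0', '-2,34,-2', '10,47,-5', '-14,15,-19', '-16,10,-27']
202 ['-31,17,14', '-29,17,8', '-24,22,3', '-17,27,0', '-3,43,-2', '8,56,-6', '-23,12,-23', '-24,9,-29']
204 ['-32,26,14', '-36,19,6', '-27,27,2', '-12,44,0', '-2,54,-2', '-34,11,-19', '-30,14,-25', '-32,9,-32']
```

View pics/s10.png

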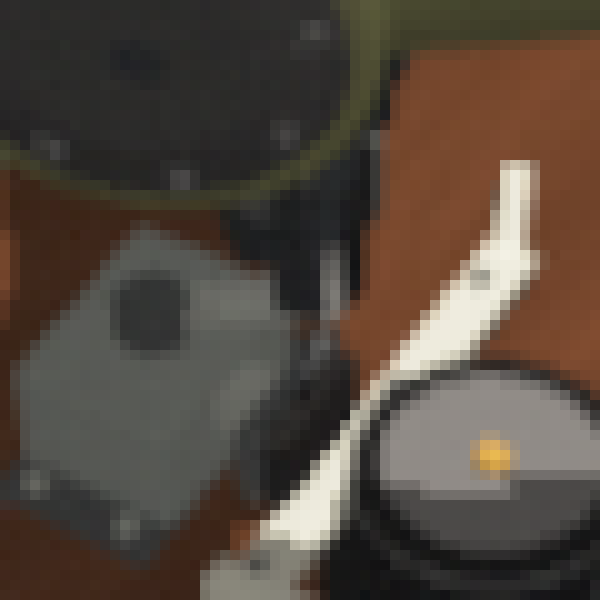

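>>> {"name": "jog_arm", "arguments": {
  "motion": [
    [[0,-8,0],[0,0,0],41],
    [[7.4,-8,0.5],[0,-0.125,0],41],
    [[14.8,-8,1.9],[0,-0.25,0],41],
    [[21.8,-8,4.1],[0,-0.37,0],41],
    [[28.8,-8,7.3],[0,-0.5,0],41],
    [[28.8,-8,7.3],[0,-0.5,0],41],
    [[28.8,-4,7.3],[0,-0.5,0],41],
    [[28.8,0,7.3],[0,-0.5,0],41]
  ]
}}

```text
clock: 17.0
tool_pos: [0.5699, 0.0859, 0.072]
tool_rot: [-0.664, 0.244, -0.244, 0.664]
contact_force: [0.2, 0.6, 0.1]
grip_width: 0.0352
```

```bash
python3 - <<'E'
from h import *
crank()
p,d=imaging.grab_frame("wrist")
c=imaging.calibration("wrist");H=np.array(c['hand_eye'])
v,u=np.mgrid[0:384,0:512];dx,dy=u-c['cx'],v-c['cy'];r=np.hypot(dx,dy)+1e-9;th=r/c['fx']
q=np.stack([np.tan(th)*dx/r,np.tan(th)*dy/r,np.ones_like(r)],-1)*d[...,None]
T=(q@H[:3,:3].T+H[:3,3])*1000
s=(abs(T[...,0])<16)&(abs(T[...,2])<20)&(T[...,1]>-45)&(T[...,1]<-22)
P=T[s];print(s.sum(),P.min(0).round(1),P.max(0).round(1),P.mean(0).round(1))
s=(abs(T[...,0])<30)&(abs(T[...,2]-60)<25)&(T[...,1]>-5)&(T[...,1]<12);
ys,xs=np.where(s);print(s.sum(),T[s].mean(0))
E
```

```text
t 17.0 pos [0.5699 0.0859 0.072 ] jig [-0.0366 -0.0821] yaw -40.37 down [-0.  0. -1.] F [0.22 0.62 0.13] w 0.0352 q [ 4.970e-01  1.000e-03 -1.900e-01 -0.000e+00 -1.379e+00  1.940e+00]
Ftool [-0.23 -0.13  0.61] pivot in tool [ 0.9 -0.  60. ]
1393 [-11.9 -33.7 -11.2] [  9.6 -22.   10.7] [ -1.2 -30.8   1.5]
1809 [ 3.24582447  8.64446118 54.87011298]
```

>>> {"name": "jog_arm", "arguments": {
  "motion": [
    [[-1,4,0],[0,0,0],41],
    [[-1,9,0],[0,0,0],41],
    [[-1,14,0],[0,0,0],41],
    [[-1,19,0],[0,0,0],41],
    [[-1,24,0],[0,0,0],41],
    [[-1,28,0],[0,0,0],41],
    [[-1,31,0],[0,0,0],41],
    [[-1,31,0],[0,0,0],41]
  ]
}}

```text
clock: 18.05
tool_pos: [0.5692, 0.0862, 0.041]
tool_rot: [0.664, -0.244, 0.244, -0.664]
contact_force: [-0.4, 0.7, 0.1]
grip_width: 0.0347
```

```bash
python3 - <<'E'
from h import *
crank()
E
```

```text
t 18.05 pos [0.5692 0.0862 0.041 ] jig [-0.0362 -0.0815] yaw -40.32 down [-0. -0. -1.] F [-0.35  0.7   0.06] w 0.0347 q [ 0.499  0.017 -0.232 -0.    -1.322  1.939]
Ftool [-0.72 -0.06  0.3 ] pivot in tool [ 1.7 -0.  60.2]
```

Now turn, 0.4 rad in this call (clearance of about 0.1 rad first).

>>> {"name": "jog_arm", "arguments": {
  "motion": [
    [[-2.4,0,0.1],[0,0.04,0],41],
    [[-4.8,0,0.2],[0,0.08,0],41],
    [[-7.2,0,0.4],[0,0.12,0],41],
    [[-10.1,0,0.9],[0,0.17,0],41],
    [[-13.6,0,1.6],[0,0.23,0],41],
    [[-17.2,0,2.5],[0,0.29,0],41],
    [[-20.6,0,3.6],[0,0.35,0],41],
    [[-23.4,0,4.7],[0,0.4,0],41]
  ]
}}

```text
clock: 19.05
tool_pos: [0.5554, 0.1048, 0.042]
tool_rot: [-0.601, 0.371, -0.372, 0.602]
contact_force: [2.6, -1.1, -1.4]
grip_width: 0.0353
```

```bash
python3 - <<'E'
from h import *
crank()
p,d=imaging.grab_frame("wrist");cv2.imwrite("pics/w11.png",p)
crank()
E
```

```text
t 19.05 pos [0.5554 0.1048 0.042 ] jig [-0.0159 -0.0702] yaw -63.34 down [ 0.002 -0.    -1.   ] F [ 2.59 -1.07 -1.4 ] w 0.0353 q [ 5.420e-01 -1.400e-02 -2.610e-01  1.000e-03 -1.321e+00  1.493e+00]
Ftool [2.12 1.41 1.84] pivot in tool [ 0.9  0.1 60.1]
t 19.1 pos [0.5552 0.1051 0.0419] jig [-0.0156 -0.0701] yaw -63.43 down [ 0.002 -0.    -1.   ] F [ 2.66 -1.33  0.33] w 0.0349 q [ 5.430e-01 -1.400e-02 -2.620e-01  1.000e-03 -1.322e+00  1.491e+00]
Ftool [ 2.38 -0.33  1.78] pivot in tool [ 1.1  0.1 60.1]
```

View pics/w11.png

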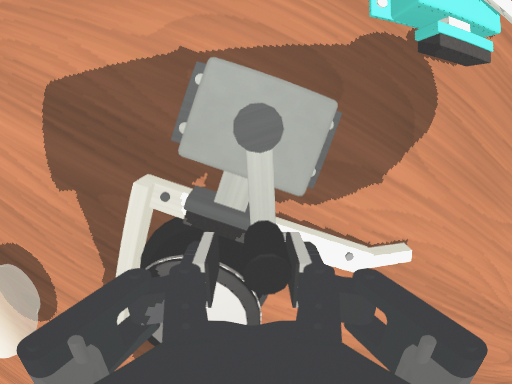

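```bash
cat >> h.py <<'E'
def wristjig(d,st):
    c=imaging.calibration("wrist");H=np.array(c['hand_eye'])
    v,u=np.mgrid[0:384,0:512];dx,dy=u-c['cx'],v-c['cy'];r=np.hypot(dx,dy)+1e-9;th=r/c['fx']
    q=np.stack([np.tan(th)*dx/r,np.tan(th)*dy/r,np.ones_like(r)],-1)*d[...,None]
    W=(q@H[:3,:3].T+H[:3,3])@Rn.from_quat(st['tool_rot']).as_matrix().T+st['tool_pos']
    return np.stack([(W[...,:2]-O)@XJ,(W[...,:2]-O)@YJ,W[...,2]],-1)*1000
def jaw(d,st):
    J=wristjig(d,st)
    s=(abs(J[...,2]-51)<5)&(J[...,0]>-22)&(J[...,0]<22)&(J[...,1]<-43)&(J[...,1]>-88)
    print("jaw-top y hist",list(zip(range(-88,-40,2),np.histogram(J[s][:,1],np.arange(-88,-40,2))[0])))
E
python3 - <<'E'
from h import *
st=robot.read_state()
p,d=imaging.grab_frame("wrist");jaw(d,st)
J=wristjig(d,st);s=(abs(J[...,2]-60)<3)&(abs(J[...,0])<50)&(abs(J[...,1])<50);P=J[s];print("drum top x",P[:,0].min(),P[:,0].max(),"y",P[:,1].min(),P[:,1].max())
E
```

```text
jaw-top y hist [(-88, np.int64(0)), (-86, np.int64(0)), (-84, np.int64(0)), (-82, np.int64(0)), (-80, np.int64(12)), (-78, np.int64(334)), (-76, np.int64(193)), (-74, np.int64(186)), (-72, np.int64(189)), (-70, np.int64(168)), (-68, np.int64(175)), (-66, np.int64(182)), (-64, np.int64(180)), (-62, np.int64(93)), (-60, np.int64(0)), (-58, np.int64(0)), (-56, np.int64(0)), (-54, np.int64(0)), (-52, np.int64(0)), (-50, np.int64(0)), (-48, np.int64(0)), (-46, np.int64(63)), (-44, np.int64(31))]
drum top x -42.77216537086868 36.91961063079255 y -45.22059457273924 37.200388711845015
```

>>> {"name": "jog_arm", "arguments": {
  "motion": [
    [[-4.2,0,0.1],[0,0.07,0],41],
    [[-8.4,0,0.6],[0,0.14,0],41],
    [[-12.5,0,1.3],[0,0.21,0],41],
    [[-16.6,0,2.3],[0,0.28,0],41],
    [[-20.6,0,3.6],[0,0.35,0],41],
    [[-24.5,0,5.2],[0,0.42,0],41],
    [[-28.2,0,7.1],[0,0.49,0],41],
    [[-31.4,0,8.9],[0,0.55,0],41]
  ]
}}

```text
clock: 20.15
tool_pos: [0.5488, 0.1364, 0.0418]
tool_rot: [0.479, -0.52, 0.521, -0.479]
contact_force: [1.4, -3.2, 0.0]
grip_width: 0.035
```

```bash
python3 - <<'E'
from h import *
crank();st=robot.read_state()
p,d=imaging.grab_frame("wrist");jaw(d,st)
cv2.imwrite("pics/w12.png",p)
J=wristjig(d,st);s=(abs(J[...,2]-104)<3)&(abs(J[...,0])<80)&(abs(J[...,1]+127)<80);P=J[s];print("knob?",P.mean(0),len(P))
E
```

```text
t 20.15 pos [0.5488 0.1364 0.0418] jig [ 0.0163 -0.0677] yaw -94.81 down [ 0.001 -0.001 -1.   ] F [ 1.39 -3.22  0.02] w 0.035 q [ 5.990e-01 -1.100e-02 -2.590e-01  1.000e-03 -1.323e+00  8.870e-01]
Ftool [ 3.09 -0.02  1.66] pivot in tool [ 0.3  0.  61. ]
jaw-top y hist [(-88, np.int64(0)), (-86, np.int64(0)), (-84, np.int64(0)), (-82, np.int64(0)), (-80, np.int64(0)), (-78, np.int64(0)), (-76, np.int64(0)), (-74, np.int64(0)), (-72, np.int64(251)), (-70, np.int64(124)), (-68, np.int64(106)), (-66, np.int64(107)), (-64, np.int64(76)), (-62, np.int64(57)), (-60, np.int64(50)), (-58, np.int64(39)), (-56, np.int64(28)), (-54, np.int64(0)), (-52, np.int64(0)), (-50, np.int64(0)), (-48, np.int64(0)), (-46, np.int64(0)), (-44, np.int64(0))]
knob? [  9.18634979 -70.80527082 103.6605049 ] 2171
```

View pics/w12.png

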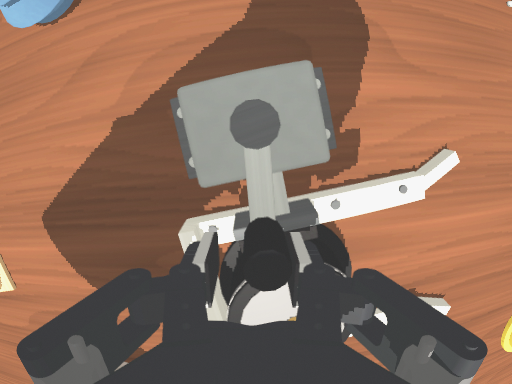

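>>> {"name": "jog_arm", "arguments": {
  "motion": [
    [[-4.2,0,0.1],[0,0.07,0],41],
    [[-8.4,0,0.6],[0,0.14,0],41],
    [[-12.5,0,1.3],[0,0.21,0],41],
    [[-16.6,0,2.3],[0,0.28,0],41],
    [[-20.6,0,3.6],[0,0.35,0],41],
    [[-24.5,0,5.2],[0,0.42,0],41],
    [[-28.2,0,7.1],[0,0.49,0],41],
    [[-30.3,0,8.2],[0,0.53,0],41]
  ]
}}

```text
clock: 21.2
tool_pos: [0.5589, 0.1658, 0.0414]
tool_rot: [0.326, -0.627, 0.628, -0.325]
contact_force: [-0.8, -3.9, 1.1]
grip_width: 0.0349
```

```bash
python3 - <<'E'
from h import *
crank();st=robot.read_state()
p,d=imaging.grab_frame("wrist");jaw(d,st);crank()
E
```

```text
t 21.2 pos [0.5589 0.1658 0.0414] jig [ 0.044  -0.0816] yaw -125.11 down [-0.001 -0.001 -1.   ] F [-0.79 -3.93  1.13] w 0.0349 q [ 6.330e-01  3.700e-02 -2.110e-01  1.000e-03 -1.324e+00  3.250e-01]
Ftool [ 3.67 -1.13  1.62] pivot in tool [-0.7  0.  61.4]
jaw-top y hist [(-88, np.int64(0)), (-86, np.int64(0)), (-84, np.int64(0)), (-82, np.int64(0)), (-80, np.int64(0)), (-78, np.int64(0)), (-76, np.int64(0)), (-74, np.int64(0)), (-72, np.int64(0)), (-70, np.int64(0)), (-68, np.int64(7)), (-66, np.int64(432)), (-64, np.int64(236)), (-62, np.int64(227)), (-60, np.int64(210)), (-58, np.int64(190)), (-56, np.int64(219)), (-54, np.int64(217)), (-52, np.int64(198)), (-50, np.int64(109)), (-48, np.int64(1)), (-46, np.int64(225)), (-44, np.int64(70))]
t 21.25 pos [0.5589 0.166  0.0413] jig [ 0.0442 -0.0817] yaw -125.18 down [-0.001 -0.001 -1.   ] F [-1.03 -2.89  2.71] w 0.0356 q [ 0.633  0.037 -0.211  0.    -1.324  0.324]
Ftool [ 2.96 -2.71  0.82] pivot in tool [-0.6 -0.  61.5]
```

>>> {"name": "jog_arm", "arguments": {
  "motion": [
    [[-1.8,0,0],[0,0.03,0],41],
    [[-3.6,0,0.1],[0,0.06,0],41],
    [[-5.4,0,0.2],[0,0.09,0],41],
    [[-7.2,0,0.4],[0,0.12,0],41],
    [[-9,0,0.7],[0,0.15,0],41],
    [[-10.7,0,1],[0,0.18,0],41],
    [[-12.5,0,1.3],[0,0.21,0],41],
    [[-14.3,0,1.7],[0,0.24,0],41]
  ]
}}

```text
clock: 22.25
tool_pos: [0.5687, 0.1774, 0.0412]
tool_rot: [-0.248, 0.662, -0.662, 0.248]
contact_force: [-0.9, -3.1, 0.4]
grip_width: 0.0352
```

```bash
python3 - <<'E'
from h import *
crank();st=robot.read_state()
p,d=imaging.grab_frame("wrist");jaw(d,st);crank();cv2.imwrite("pics/w13.png",p)
E
```

```text
t 22.25 pos [0.5687 0.1774 0.0412] jig [ 0.0543 -0.0928] yaw -138.98 down [-0.  0. -1.] F [-0.88 -3.07  0.45] w 0.0352 q [ 0.638  0.069 -0.177 -0.    -1.324  0.078]
Ftool [ 2.68 -0.45  1.74] pivot in tool [-0.4 -0.  61.8]
jaw-top y hist [(-88, np.int64(0)), (-86, np.int64(0)), (-84, np.int64(0)), (-82, np.int64(0)), (-80, np.int64(0)), (-78, np.int64(0)), (-76, np.int64(0)), (-74, np.int64(0)), (-72, np.int64(0)), (-70, np.int64(0)), (-68, np.int64(0)), (-66, np.int64(0)), (-64, np.int64(328)), (-62, np.int64(243)), (-60, np.int64(233)), (-58, np.int64(222)), (-56, np.int64(171)), (-54, np.int64(231)), (-52, np.int64(214)), (-50, np.int64(216)), (-48, np.int64(185)), (-46, np.int64(188)), (-44, np.int64(77))]
t 22.3 pos [0.5687 0.1775 0.0412] jig [ 0.0544 -0.0929] yaw -139.03 down [-0.  0. -1.] F [-1.98 -2.71  0.41] w 0.0347 q [ 0.639  0.07  -0.177 -0.    -1.324  0.077]
Ftool [ 3.27 -0.41  0.75] pivot in tool [-0.3 -0.  61.8]
```

View pics/w13.png

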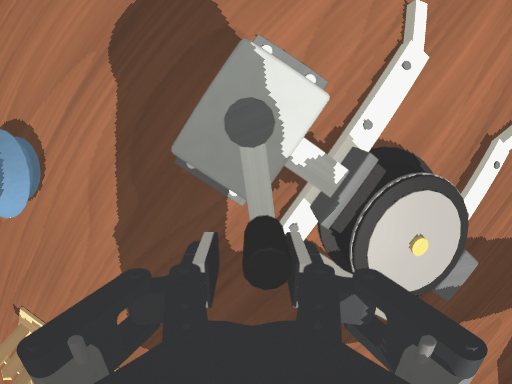

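>>> {"name": "jog_arm", "arguments": {
  "motion": [
    [[-0.6,0,0],[0,0.01,0],41],
    [[-1.2,0,0],[0,0.02,0],41],
    [[-1.8,0,0],[0,0.03,0],41],
    [[-2.4,0,0],[0,0.04,0],41],
    [[-3,0,0.1],[0,0.05,0],41],
    [[-3.6,0,0.1],[0,0.06,0],41],
    [[-4.2,0,0.1],[0,0.07,0],41],
    [[-4.8,0,0.2],[0,0.08,0],41]
  ]
}}

```text
clock: 23.3
tool_pos: [0.5723, 0.1804, 0.0413]
tool_rot: [-0.222, 0.672, -0.671, 0.221]
contact_force: [-0.7, -3.5, 0.2]
grip_width: 0.035
```

```bash
python3 - <<'E'
from h import *
crank()
E
```

```text
t 23.3 pos [0.5723 0.1804 0.0413] jig [ 0.0568 -0.0968] yaw -143.48 down [-0.  0. -1.] F [-0.68 -3.52  0.25] w 0.035 q [ 6.390e-01  8.100e-02 -1.650e-01 -0.000e+00 -1.325e+00 -1.000e-03]
Ftool [ 2.64 -0.25  2.42] pivot in tool [-0.5 -0.  61.8]
```

>>> {"name": "jog_arm", "arguments": {
  "motion": [
    [[-0.6,0,0],[0,0.01,0],41],
    [[-1.2,0,0],[0,0.02,0],41],
    [[-1.8,0,0],[0,0.03,0],41],
    [[-2.4,0,0],[0,0.04,0],41],
    [[-3,0,0.1],[0,0.05,0],41],
    [[-3.6,0,0.1],[0,0.06,0],41],
    [[-4.2,0,0.1],[0,0.07,0],41],
    [[-4.8,0,0.2],[0,0.08,0],41]
  ]
}}

```text
clock: 24.3
tool_pos: [0.5763, 0.1831, 0.0413]
tool_rot: [-0.195, 0.68, -0.68, 0.194]
contact_force: [-3.8, -2.0, 0.4]
grip_width: 0.0349
```

```bash
python3 - <<'E'
from h import *
crank()
E
```

```text
t 24.3 pos [0.5763 0.1831 0.0413] jig [ 0.059  -0.1011] yaw -148.06 down [-0.  0. -1.] F [-3.85 -2.01  0.39] w 0.0349 q [ 0.638  0.093 -0.153 -0.    -1.325 -0.081]
Ftool [ 4.33 -0.39 -0.33] pivot in tool [-0.6 -0.  61.8]
```

>>> {"name": "jog_arm", "arguments": {
  "motion": [
    [[-0.4,0,0],[0,0.007,0],41],
    [[-0.8,0,0],[0,0.013,0],41],
    [[-1.2,0,0],[0,0.02,0],41],
    [[-1.6,0,0],[0,0.027,0],41],
    [[-2,0,0],[0,0.033,0],41],
    [[-2.4,0,0],[0,0.04,0],41],
    [[-2.4,0,0],[0,0.04,0],41],
    [[-2.4,0,0],[0,0.04,0],41]
  ]
}}

```text
clock: 25.3
tool_pos: [0.5784, 0.1843, 0.0413]
tool_rot: [-0.181, 0.684, -0.683, 0.181]
contact_force: [-2.6, -1.2, 0.8]
grip_width: 0.0348
```

```bash
python3 - <<'E'
from h import *
crank();st=robot.read_state()
p,d=imaging.grab_frame("wrist");jaw(d,st);crank();cv2.imwrite("pics/w14.png",cv2.resize(p[120:310,260:500],None,fx=3,fy=3))
E
```

```text
t 25.3 pos [0.5784 0.1843 0.0413] jig [ 0.06   -0.1033] yaw -150.32 down [-0.  0. -1.] F [-2.55 -1.24  0.8 ] w 0.0348 q [ 0.638  0.099 -0.146 -0.    -1.326 -0.12 ]
Ftool [ 2.83 -0.8  -0.19] pivot in tool [-0.6 -0.  61.8]
jaw-top y hist [(-88, np.int64(0)), (-86, np.int64(0)), (-84, np.int64(0)), (-82, np.int64(0)), (-80, np.int64(0)), (-78, np.int64(0)), (-76, np.int64(0)), (-74, np.int64(0)), (-72, np.int64(0)), (-70, np.int64(0)), (-68, np.int64(0)), (-66, np.int64(0)), (-64, np.int64(0)), (-62, np.int64(289)), (-60, np.int64(268)), (-58, np.int64(231)), (-56, np.int64(225)), (-54, np.int64(169)), (-52, np.int64(226)), (-50, np.int64(215)), (-48, np.int64(217)), (-46, np.int64(200)), (-44, np.int64(106))]
t 25.35 pos [0.5784 0.1844 0.0413] jig [ 0.06   -0.1033] yaw -150.32 down [-0.  0. -1.] F [-3.47 -0.44 -0.77] w 0.0348 q [ 0.638  0.099 -0.146 -0.    -1.326 -0.12 ]
Ftool [ 3.23  0.77 -1.33] pivot in tool [-0.6 -0.  61.8]
```

View pics/w14.png

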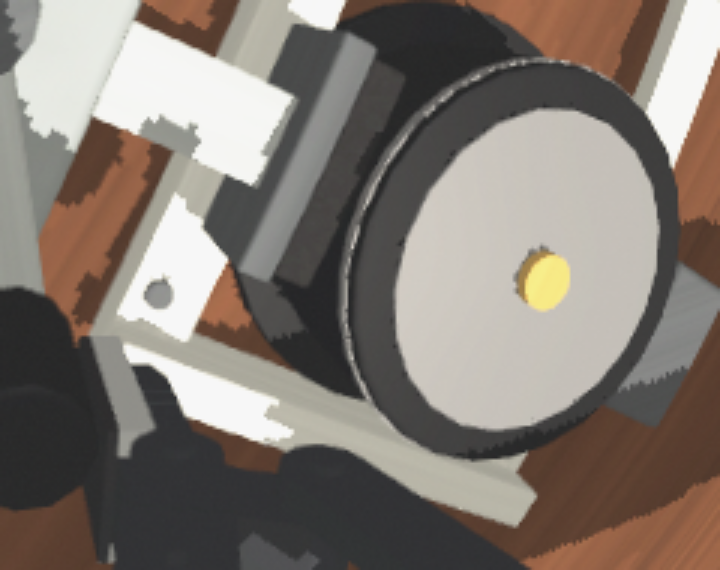

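>>> {"name": "jog_arm", "arguments": {
  "motion": [
    [[-0.6,0,0],[0,0.01,0],41],
    [[-1.2,0,0],[0,0.02,0],41],
    [[-1.8,0,0],[0,0.03,0],41],
    [[-2.4,0,0],[0,0.04,0],41],
    [[-3,0,0.1],[0,0.05,0],41],
    [[-3.6,0,0.1],[0,0.06,0],41],
    [[-3.6,0,0.1],[0,0.06,0],41],
    [[-3.6,0,0.1],[0,0.06,0],41]
  ]
}}

```text
clock: 26.35
tool_pos: [0.5816, 0.1861, 0.0413]
tool_rot: [-0.161, 0.689, -0.689, 0.161]
contact_force: [-2.8, -0.7, -0.4]
grip_width: 0.0351
```

```bash
python3 - <<'E'
from h import *
crank()
E
```

```text
t 26.35 pos [0.5816 0.1861 0.0413] jig [ 0.0613 -0.1068] yaw -153.75 down [ 0.  0. -1.] F [-2.78 -0.65 -0.45] w 0.0351 q [ 0.637  0.108 -0.136 -0.    -1.326 -0.179]
Ftool [ 2.78  0.45 -0.64] pivot in tool [-0.6 -0.  61.8]
```

>>> {"name": "jog_arm", "arguments": {
  "motion": [
    [[-0.6,0,0],[0,0.01,0],41],
    [[-1.2,0,0],[0,0.02,0],41],
    [[-1.8,0,0],[0,0.03,0],41],
    [[-2.4,0,0],[0,0.04,0],41],
    [[-3,0,0.1],[0,0.05,0],41],
    [[-3.6,0,0.1],[0,0.06,0],41],
    [[-3.6,0,0.1],[0,0.06,0],41],
    [[-3.6,0,0.1],[0,0.06,0],41]
  ]
}}

```text
clock: 27.35
tool_pos: [0.5846, 0.1874, 0.0412]
tool_rot: [-0.14, 0.693, -0.693, 0.139]
contact_force: [-5.8, -0.5, 0.1]
grip_width: 0.035
```

```bash
python3 - <<'E'
from h import *
crank()
E
```

```text
t 27.35 pos [0.5846 0.1874 0.0412] jig [ 0.0622 -0.1099] yaw -157.22 down [-0.001 -0.    -1.   ] F [-5.81 -0.51  0.07] w 0.035 q [ 0.636  0.117 -0.126 -0.    -1.328 -0.238]
Ftool [ 5.56 -0.07 -1.78] pivot in tool [-1.1 -0.  61.7]
```

>>> {"name": "jog_arm", "arguments": {
  "motion": [
    [[-0.2,0,0],[0,0.003,0],41],
    [[-0.4,0,0],[0,0.006,0],41],
    [[-0.6,0,0],[0,0.01,0],41],
    [[-0.8,0,0],[0,0.013,0],41],
    [[-1,0,0],[0,0.017,0],41],
    [[-1,0,0],[0,0.017,0],41],
    [[-1,0,0],[0,0.017,0],41],
    [[-1,0,0],[0,0.017,0],41]
  ]
}}

```text
clock: 28.35
tool_pos: [0.5854, 0.1877, 0.0413]
tool_rot: [0.134, -0.694, 0.694, -0.133]
contact_force: [-5.9, -1.3, 1.7]
grip_width: 0.0351
```

```bash
python3 - <<'E'
from h import *
crank()
imaging.grab_frame("wrist"); crank()
E
```

```text
t 28.35 pos [0.5854 0.1877 0.0413] jig [ 0.0624 -0.1107] yaw -158.19 down [-0.001 -0.    -1.   ] F [-5.94 -1.27  1.67] w 0.0351 q [ 0.635  0.12  -0.124 -0.    -1.328 -0.255]
Ftool [ 5.99 -1.67 -1.03] pivot in tool [-1.3 -0.  61.6]
t 28.4 pos [0.5854 0.1877 0.0413] jig [ 0.0624 -0.1107] yaw -158.19 down [-0.001 -0.    -1.   ] F [-5.91 -1.08  0.94] w 0.0351 q [ 0.635  0.12  -0.124 -0.    -1.328 -0.255]
Ftool [ 5.89 -0.93 -1.19] pivot in tool [-1.3 -0.  61.6]
```

>>> {"name": "jog_arm", "arguments": {
  "motion": [
    [[-0.3,0,0],[0,0.004,0],41],
    [[-0.6,0,0],[0,0.008,0],41],
    [[-0.9,0,0],[0,0.012,0],41],
    [[-1.2,0,0],[0,0.016,0],41],
    [[-1.4,0,0],[0,0.02,0],41],
    [[-1.4,0,0],[0,0.02,0],41],
    [[-1.4,0,0],[0,0.02,0],41],
    [[-1.4,0,0],[0,0.02,0],41]
  ]
}}

```text
clock: 29.4
tool_pos: [0.5865, 0.1882, 0.0413]
tool_rot: [0.127, -0.696, 0.696, -0.126]
contact_force: [-6.9, -0.9, 2.5]
grip_width: 0.0349
```

```bash
python3 - <<'E'
from h import *
crank()
imaging.grab_frame("wrist"); crank()
E
```

```text
t 29.4 pos [0.5865 0.1882 0.0413] jig [ 0.0627 -0.1119] yaw -159.34 down [-0.001 -0.    -1.   ] F [-6.94 -0.9   2.53] w 0.0349 q [ 0.635  0.123 -0.12  -0.    -1.329 -0.274]
Ftool [ 6.81 -2.52 -1.61] pivot in tool [-1.3 -0.  61.6]
t 29.45 pos [0.5866 0.1882 0.0413] jig [ 0.0627 -0.1119] yaw -159.34 down [-0.001 -0.    -1.   ] F [-6.64 -0.77  2.29] w 0.0351 q [ 0.635  0.123 -0.12  -0.    -1.329 -0.274]
Ftool [ 6.48 -2.28 -1.62] pivot in tool [-1.3 -0.  61.6]
```

>>> {"name": "jog_arm", "arguments": {
  "motion": [
    [[-0.4,0,0],[0,0.006,0],41],
    [[-0.8,0,0],[0,0.012,0],41],
    [[-1.2,0,0],[0,0.018,0],41],
    [[-1.6,0,0],[0,0.024,0],41],
    [[-2,0,0],[0,0.03,0],41],
    [[-2.3,0,0],[0,0.036,0],41],
    [[-2.3,0,0],[0,0.036,0],41],
    [[-2.3,0,0],[0,0.036,0],41]
  ]
}}

```text
clock: 30.45
tool_pos: [0.5885, 0.1889, 0.0412]
tool_rot: [0.115, -0.698, 0.698, -0.114]
contact_force: [-8.5, -1.4, 2.3]
grip_width: 0.0351
```

```bash
python3 - <<'E'
from h import *
crank()
imaging.grab_frame("wrist"); crank()
E
```

```text
t 30.45 pos [0.5885 0.1889 0.0412] jig [ 0.0632 -0.1139] yaw -161.4 down [-0.002 -0.001 -1.   ] F [-8.53 -1.44  2.33] w 0.0351 q [ 6.34e-01  1.29e-01 -1.13e-01 -1.00e-03 -1.33e+00 -3.09e-01]
Ftool [ 8.55 -2.32 -1.36] pivot in tool [-1.5  0.  61.6]
t 30.5 pos [0.5884 0.189  0.0412] jig [ 0.0632 -0.1139] yaw -161.4 down [-0.002 -0.001 -1.   ] F [-8.26 -0.85  4.22] w 0.0352 q [ 6.34e-01  1.29e-01 -1.13e-01 -1.00e-03 -1.33e+00 -3.09e-01]
Ftool [ 8.11 -4.2  -1.83] pivot in tool [-1.5 -0.  61.7]
```

>>> {"name": "jog_arm", "arguments": {
  "motion": [
    [[2,0,0],[0,0,0],41],
    [[4,0,0],[0,0,0],41],
    [[6,0,0],[0,0,0],41],
    [[6.5,0,0],[0,0,0],41],
    [[6.5,-10,0],[0,0,0],41],
    [[6.5,-30,0],[0,0,0],41],
    [[6.5,-60,0],[0,0,0],41],
    [[6.5,-100,0],[0,0,0],41]
  ]
}}

```text
clock: 31.5
tool_pos: [0.583, 0.187, 0.1433]
tool_rot: [0.114, -0.698, 0.698, -0.114]
contact_force: [0.3, -0.3, 0.5]
grip_width: 0.035
```

```bash
python3 - <<'E'
from h import *
crank();st=robot.read_state()
p,d=imaging.grab_frame("wrist");jaw(d,st);cv2.imwrite("pics/w15.png",p)
E
```

```text
t 31.5 pos [0.583  0.187  0.1433] jig [ 0.0619 -0.1082] yaw -161.38 down [ 0. -0. -1.] F [ 0.26 -0.3   0.48] w 0.035 q [ 0.637  0.074  0.014  0.    -1.511 -0.312]
Ftool [-0.15 -0.48  0.37] pivot in tool [-7.3  0.  61.5]
jaw-top y hist [(-88, np.int64(0)), (-86, np.int64(0)), (-84, np.int64(0)), (-82, np.int64(0)), (-80, np.int64(0)), (-78, np.int64(0)), (-76, np.int64(0)), (-74, np.int64(0)), (-72, np.int64(0)), (-70, np.int64(0)), (-68, np.int64(0)), (-66, np.int64(0)), (-64, np.int64(0)), (-62, np.int64(0)), (-60, np.int64(105)), (-58, np.int64(112)), (-56, np.int64(101)), (-54, np.int64(101)), (-52, np.int64(89)), (-50, np.int64(100)), (-48, np.int64(101)), (-46, np.int64(103)), (-44, np.int64(43))]
```

View pics/w15.png

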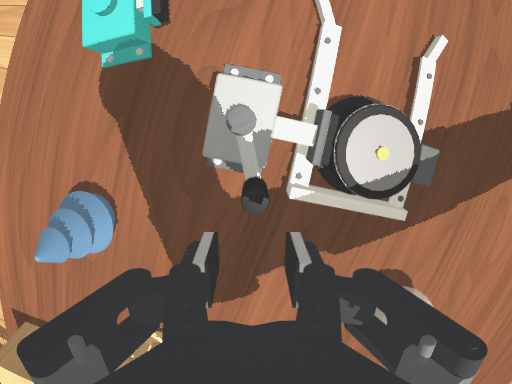

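```bash
python3 - <<'E'
from h import *
st=robot.read_state()
print(np.round(w2j(wrist_on(383,153,.062,st['tool_pos'],st['tool_rot'])),4))
p,d=imaging.grab_frame("side");cv2.imwrite("pics/s15.png",cv2.resize(p[150:250,200:320],None,fx=6,fy=6,interpolation=cv2.INTER_CUBIC))
cv2.imwrite("pics/s15f.png",p)
cv2.imwrite("pics/w15c.png",cv2.resize(cv2.imread("pics/w15.png")[80:230,270:450],None,fx=4,fy=4,interpolation=cv2.INTER_CUBIC))
E
```

```text
[0.0007 0.003 ]
```

View pics/s15.png

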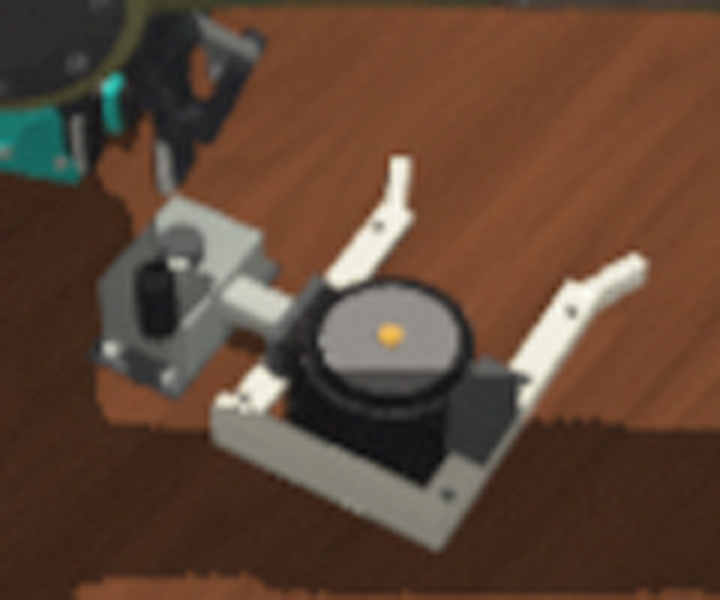

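View pics/w15c.png

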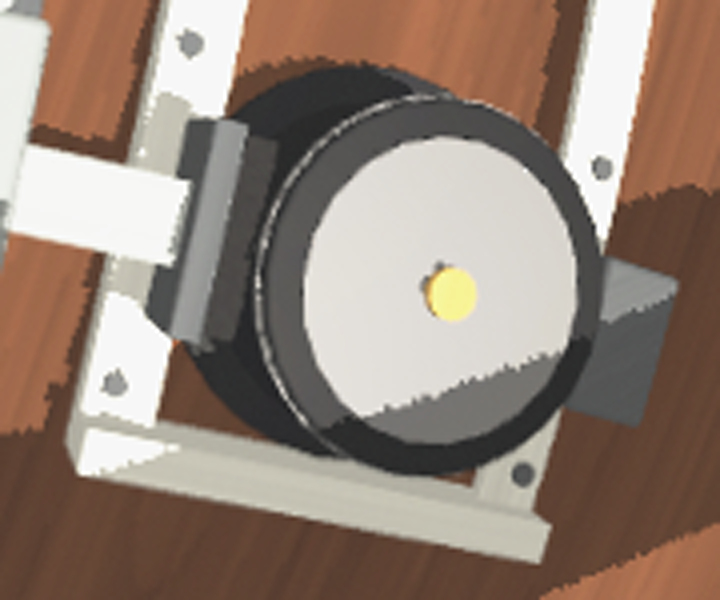

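View pics/s15f.png

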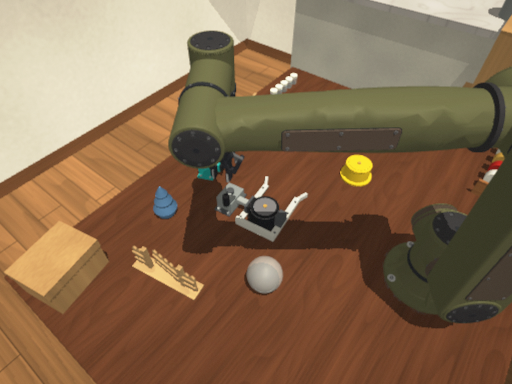

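```bash
python3 - <<'E'
from bench import order,robot
print(robot.read_state()['contact_force']); print(order.sign_off())
E
```

```text
[-0.15963216 -0.26693147  0.76555035]
the job is handed in; nothing more can be done
None
```

I pushed the base into the track until its foot met the end stop, where the push force rose from about 2 N to 10 N. I then turned the crank clockwise until the jaw gripped the base, let go, lifted clear and handed the job in at about 31.6 s.

**Last checks:**
- The last push on the knob measured about 8.3 N, inside the 7 to 10 N snug range.
- After release, the base measured within about 1 mm of home along the track. It stood upright between the jaw and the fixed jaw.
- The tool force was near zero after lifting clear.
- The tree, globe shell, gate and yellow look-alike looked unmoved in the last side picture. The sleigh was hidden behind the arm there; it was last seen standing in place in a side picture just before I reached for the crank.

**What failed or disagreed:**
- My first crank sweep passed over the knob without moving it. Both depth views put the partly open fingertips about 38 mm behind the stated TCP. I went back, lowered the tool 31 mm and repeated the sweep.
- The same offset means the fingers probably pushed the base near its top rim. It still slid in upright.
- The last sideways reading for the base from the wrist camera, +3 mm, is larger than the gap to the fixed jaw allows. I put that down to calibration error.

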